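Offer up the guide roller bracket

TASK

The guide roller bracket is about to be fitted to the ski guide unit: first clear the blue bolt pail off the unit by hanging it by its handle on the orange hook of the bench post, keeping it upright so that no bolts spill, and let go of it. Then pick the bracket up across its rib at its balance point, keep it level, and hold it level over the unit without touching the unit, roller over the free end of the running plate and the two pin holes of its foot right over the two dowel pins, the underside of the foot about 3 cm above the pin tips. Finish there, still holding it (a colleague wipes the seat beneath), and leave the spanner, the oil can and the brush alone.

Things in the scene. Friction and masses are not known exactly. Their poses are not given: they have to be found in the camera images.
- pail_bail (a point): middle of the straight top bar of the blue bolt pail's stiff steel handle (it does not swing). The bar is 8 mm thick, 96 mm long along this y axis, 137 mm above the pail's underside, with 58 mm of free height between it and the rim, so a hook passes under it along x. Gripped 28 mm to one side of this point, the middle stays free for the hook. z up.
- pail: the blue pail: open tapered tin, 98 mm across its rim, 75 mm high, about 0.3 kg with its bolts, standing on the unit's running plate; origin at the centre of its underside, z up, handle bar along y
- hook_seat (a point): resting place on the fixed orange hook: top of its level 8 mm round prong, 224 mm above the bench. The prong lies along this x axis: from the post at +x towards the tip at -x, level to 18 mm past this point, then upturned; the tip is 26 mm past it, its top 20 mm above it. The pail's bar lies across the prong here (along this y), its axis then 4 mm above this point.
- hook: the hook with its charcoal post (20 mm square, 252 mm high, on a 100 mm square foot), fixed; origin on the bench right under the resting place, the post's centre 90 mm along +x from it
- bracket_balance (a point): balance point of the cast aluminium guide roller bracket, half-way up its rib, 30 mm above its underside. x runs along the bracket from foot to roller, z up. The rib is 14 mm wide (along y), 12 to 46 mm above the underside, from 133 mm on the foot side of this point to 33 mm on the roller side. The foot's centre is 123 mm along -x, the roller's axis 62 mm along +x.
- bracket: the bracket: 243 mm long, 0.62 kg give or take a fifth, lying flat on the bench on foot (64 x 64 x 12 mm) and red roller (52 mm across, its nut 57 mm high). The roller end is heavy: gripped away from the balance point, it wants to tip. Origin on the underside half-way along, 33 mm from the balance point; x towards the roller, z up
- bracket_foot (a point): centre of the underside of the bracket's foot, midway between its two through holes (11 mm wide, 20 mm to either side along y); axes as the bracket's
- bracket_roller (a point): middle of the bracket's roller, on its axis, 17 mm above the underside
- seat (a point): centre of the square raised seat (70 mm) of the green guide unit, on its face, 53 mm above the bench, midway between the two upright dowel pins (10 mm thick, 16 mm tall, 20 mm to either side along y). x points along the running plate to its free end, where the pail stands and the roller goes: the bracket's x is to lie along this x. z up.
- unit: the green guide unit (270 x 130 mm, its steel running plate 41 mm above the bench), fixed; origin on the bench under its middle, 90 mm along x from the seat's centre; x as the seat's
- spanner: steel spanner, 180 mm long, lying on the bench; leave it alone
- oil_can: aluminium oil can with a yellow label, 54 mm across, 120 mm high; leave it alone
- brush: brush with wooden handle, 200 mm long, lying on the bench; leave it alone

How it is judged:
On the way, in this order (a step that is already met when the one before it is completed fails the run):
1. the pail hangs by its handle on the hook, upright and let go (contact force between pail and hook above 0.8 N and contact force between the fingers and pail below 0.1 N and z of pail_bail in the frame of hook_seat above -0.006 m and distance between pail_bail and hook_seat below 0.05 m and angle between pail's own z axis and vertical below 0.35 rad), for 0.3 s.
2. the bracket is lifted clear of the bench by its balance point (height (world z) of bracket_balance above 0.06 m and contact force between the fingers and bracket above 2 N and horizontal distance between the grasp point and bracket_balance below 0.02 m), for 0.2 s.
At the end, for the whole second after the job is handed in: Pail on the hook by its handle, upright within 20 deg. Bracket gripped within 20 mm of its balance point, still, level within 4 deg, clear of unit, pail and hook; foot centred over the seat within 12 mm, its underside 10 to 60 mm above the pin tips, in line within 5.7 deg, roller over the plate (contact force between pail and hook above 0.8 N and z of pail_bail in the frame of hook_seat above -0.006 m and distance between pail_bail and hook_seat below 0.05 m and angle between pail's own z axis and vertical below 0.35 rad and contact force between the fingers and bracket above 2 N and horizontal distance between the grasp point and bracket_balance below 0.02 m and contact force between bracket and unit below 0.1 N and contact force between bracket and pail below 0.1 N and contact force between bracket and hook below 0.1 N and horizontal distance between bracket_foot and seat below 0.012 m and z of bracket_foot in the frame of seat between 0.026 and 0.076 m and angle between the x axis of bracket and the x axis of unit, either way round below 0.1 rad and x of bracket_roller in the frame of seat above 0.1 m and angle between bracket's own z axis and vertical below 0.07 rad and linear speed of bracket below 0.02 m/s); the arm keeps its last pose, push and grip.
It fails at once if the pail is tipped far enough to spill its bolts (angle between pail's own z axis and vertical above 0.7 rad).
It fails at once if the bracket tips out of level (angle between bracket's own z axis and vertical above 0.3 rad).
It fails at once if the bracket touches the guide unit (contact force between bracket and unit above 1 N).
It fails at once if spanner, oil can or brush is disturbed (distance of any of spanner, oil_can, brush from where it was at the start of the episode above 0.03 m).
It also fails if it takes over 64 s, if anything falls off the work surface, if the arm or the gripper's body presses on something with over 40 N, if the wrist force passes 120 N, or if a joint passes its speed limit or range.

ROBOT

A 6-joint arm with a two-finger parallel gripper is mounted at the origin on the work surface. World frame = base frame: x ahead of the robot, y to its left, z up, the work surface at z = 0. Lengths are in m, angles in rad, forces in N, time in s.
With the tool pointing down it reaches from about 0.375 to 0.975 m from the base axis. Payload 3.8 kg.
Tool frame: the origin (TCP) lies midway between the tips of the shut fingers; the grasp point (between the pads) lies 19 mm behind it; y points along the fingers, x is the direction in which the jaws open and shut, and the axes are right-handed (so a half turn about y gives the same grasp; the last joint's range is limited). The gripper opens to 88 mm and grips with 3 to 60 N. Pads are 18 mm wide; open, the fingers measure 123 mm over their backs; the gripper's body (75 mm by 187 mm) begins 45 mm behind the grasp point.
Start: joints at [-1.198, 0.264, 1.604, -0, 1.274, -0.037], TCP at [0.269, -0.619, 0.239] pointing down, gripper open.
Joint ranges: [-2.63, 2.63], [-0.94, 2.18], [0.31, 2.57], [-1.31, 4.45], [0, 2.66], [-2.55, 2.55]. Speed limits (rad/s): [2.57, 2.57, 3.14, 3.14, 3.14, 3.14].

INTERFACE

Orientations are given as [roll, pitch, yaw] about the fixed x, y, z axes, in that order (R = Rz(yaw) Ry(pitch) Rx(roll)).
In Python, from bench import bot gives the robot as it stands.
- The arm moves only by the tool step_arm, never from a script. Its argument "series" is one flat list of numbers, 7 for each row, row after row: the opening, from 0 (shut) to 1 (fully open), then the shift along the tool's x, y, z in m, then the turn, a rotation vector about the tool's x, y, z in rad. In form: [hand, tx, ty, tz, ax, ay, az, hand, tx, ty, tz, ax, ay, az, ...]. A call has 1 to 12 rows; each row is the pose to reach, as a shift and turn from the pose measured when the call began, along the tool's axes at that moment; what a row does not reach only later rows make up. A row lasts 1/8 s, in which the tool goes at most 62.5 mm and 10.7 degrees, less where a joint would pass 70% of its speed; a pose out of reach is approached as far as the arm can. A call with a gripper value outside its range is refused whole. The fingers move at their own pace and stop on an object; the grip force is fixed at half the most. Time passes only in rows, so rows that repeat a pose let the fingers close. It gives the time, the measured TCP pose, the force and the opening at its end, in the units of the state.
- bot.get_state(): the state, without advancing time (a new reading comes with each control period).
- bot.read_camera(name): name is "scene" or "top" or "wrist"; returns the picture (384x512x3 uint8, blue, green, red); there is no depth.
- bot.camera_model(name): a dict with "camera_matrix" (3x3 intrinsics, pixels), "k1" (the pictures are not rectified: a ray, as slopes to the right and down, at radius r is drawn at 1 + k1 r^2 times it, then the intrinsics apply), "origin" and "attitude" of the camera in the world; the wrist camera has in their place "mount" (4x4, takes a point from camera to tool coordinates, whose origin is the TCP and whose axes are the tool frame's). Camera axes: x right, y up, looking along -z (the intrinsics and any distortion apply to the point x, -y, -z); pixel columns grow to the right and rows downward; lengths in m; the calibration is good to about 2 mm. A picture is of the moment at which its call begins: read the wrist's pose just before it. camera_model takes no time and is no camera call.
- bot.sign_off(): hands the job in, once; it reports no verdict.
Trained networks look in the newest picture that a camera, given by its name, has taken for a name from the list of things; names that differ only in an ending like _2 or _b are one class to them, and where a whole thing is asked for, a point or a joint stands for the part that bears it (a point fixed in the world has none). Each returns a list of dicts, best first, with "p" (0 to 1); they miss things now and then, are a little off and sometimes report something else, mostly with a low value. They report only what shows in the picture. A call takes as long as a camera call.
- bot.outline_of(query, camera): "region" (384x512 bool, what is visible of it) and "rect" ([centre column, centre row, width, height] in pixels, round what is visible of it).
- bot.tip_of(query, camera): "at" ([column, row] in pixels: a listed point, or the origin of a listed thing).
The state is a dict: "time_s": time; "joint_positions": joint angles; "qvel": joint speeds; "tau": joint torques, N m; "position": TCP position; "eef_rot": TCP orientation; "force": force on the tool from outside, world axes, zero at the start; "ft_torque": the same for the moment, N m; "finger_gap": opening from 0.0 (shut) to 1.0 (fully open).
Only numpy, scipy, OpenCV 4.12 (cv2) and the standard library are available. Lean on these libraries where they do the work, as an engineer would, in place of code of your own. Each camera call takes 0.05 s, during which the arm holds its last target.

## Working session

There is one attempt and no reset: what is moved stays moved. The work goes in short steps, Python scripts to look and compute and a tool call to move; the robot and the scene stay as the last step left them, time stands still between calls to the robot, and variables do not carry over. Pictures are saved under pics/ and viewed, and the job is handed in when it is done.

Besides the shell and the picture viewer there is one more tool, called as name(argument=value, ...), one argument or row to a line, values as JSON. step_arm: Moves the arm, as the interface text tells. Its arguments: {"type":"object","properties":{"series":{"type":"array","items":{"type":"number"}}},"required":["series"]}

```bash
mkdir -p pics; cat > h.py <<'E'
import numpy as np, cv2
from bench import bot
from scipy.spatial.transform import Rotation as R
def cam(name, st=None):
    m=bot.camera_model(name)
    K=np.array(m["camera_matrix"]);k1=m["k1"]
    if "mount" in m:
        M=np.array(m["mount"]); st=st or bot.get_state()
        T=np.eye(4);T[:3,:3]=R.from_euler('xyz',st["eef_rot"]).as_matrix();T[:3,3]=st["position"]
        A=T@M; return K,k1,A[:3,3],A[:3,:3]
    at=np.array(m["attitude"])
    Rm=at if at.shape==(3,3) else R.from_euler('xyz',at).as_matrix()
    return K,k1,np.array(m["origin"]),Rm
def ray(c,px):
    K,k1,o,Rm=c
    u=cv2.undistortPoints(np.array([[px]],float),K,np.array([k1,0,0,0,0.]))[0,0]
    d=Rm@np.array([u[0],-u[1],-1]); return o,d/np.linalg.norm(d)
def proj(c,p):
    K,k1,o,Rm=c
    q=Rm.T@(np.array(p)-o); x,y=q[0]/-q[2],-q[1]/-q[2]
    s=1+k1*(x*x+y*y); v=K@[x*s,y*s,1]; return v[:2]
def onz(c,px,z):
    o,d=ray(c,px); return o+d*(z-o[2])/d[2]
def tri(rs):
    A=0;b=0
    for o,d in rs:
        P=np.eye(3)-np.outer(d,d);A=A+P;b=b+P@o
    p=np.linalg.solve(A,b); return p,[float(np.linalg.norm((np.eye(3)-np.outer(d,d))@(p-o))) for o,d in rs]
def snap(name,fn):
    st=bot.get_state(); im=np.array(bot.read_camera(name)); cv2.imwrite('pics/'+fn,im); return cam(name,st),im
E
python3 - <<'E'
from h import *
np.set_printoptions(precision=4,suppress=True)
for n in("scene","top","wrist"): 
    c,im=snap(n,n+"0.png"); print(n,bot.camera_model(n))
print(bot.get_state())
for n in("scene","top"):
    c=cam(n)
    for q in("pail_bail","pail","hook_seat","bracket_balance","bracket_foot","bracket_roller","seat","unit"):
        r=bot.tip_of(q,n); print(n,q,[(np.round(x["at"],1),round(x["p"],2)) for x in r[:2]])
E
```

```text
scene {'camera_matrix': array([[459.6161,   0.    , 248.6315],
       [  0.    , 459.6161, 199.1276],
       [  0.    ,   0.    ,   1.    ]]), 'k1': 0.05926697068042417, 'origin': array([1.3239, 0.2418, 1.1888]), 'attitude': array([ 0.6505, -0.0111,  1.8753])}
top {'camera_matrix': array([[355.3895,   0.    , 250.5111],
       [  0.    , 355.3895, 192.8658],
       [  0.    ,   0.    ,   1.    ]]), 'k1': -0.01347598903516895, 'origin': array([ 0.4177, -0.0012,  1.0941]), 'attitude': array([ 0.182 , -0.0083, -1.5791])}
wrist {'camera_matrix': array([[330.8647,   0.    , 251.5262],
       [  0.    , 330.8647, 190.5543],
       [  0.    ,   0.    ,   1.    ]]), 'k1': -0.004695810729065176, 'mount': array([[ 1.    ,  0.0004,  0.    , -0.0002],
       [-0.0001,  0.3143, -0.9493, -0.1458],
       [-0.0004,  0.9493,  0.3143,  0.0809],
       [ 0.    ,  0.    ,  0.    ,  1.    ]])}
{'time_s': 0.15, 'joint_positions': array([-1.1979,  0.2646,  1.605 , -0.    ,  1.2737, -0.0369]), 'qvel': array([ 0.0006, -0.0014, -0.0034, -0.0013, -0.0001, -0.0015]), 'tau': array([  0.0002, -50.2849, -35.7469,
[... 453 characters left out ...]
acket_foot [(array([333.6, 261.1]), 0.64)]
scene bracket_roller [(array([394.2, 246.2]), 0.7)]
scene seat [(array([213.1, 210.4]), 0.92), (array([265.7, 208.3]), 0.53)]
scene unit [(array([241.1, 233.5]), 0.59)]
top pail_bail [(array([220.5, 188. ]), 0.64)]
top pail [(array([222.1, 192.2]), 0.69)]
top hook_seat [(array([391.3, 197.9]), 0.95)]
top bracket_balance [(array([117. , 216.2]), 0.66), (array([306.8, 155.2]), 0.2)]
top bracket_foot [(array([154.8, 196.3]), 0.58), (array([259.6, 264.6]), 0.2)]
top bracket_roller [(array([130.1, 211.5]), 0.35)]
top seat [(array([277.6, 205.8]), 0.66), (array([202.3, 153.7]), 0.62)]
top unit [(array([244.5, 203.5]), 0.74), (array([203.2, 152.7]), 0.38)]
```

View pics/scene0.png

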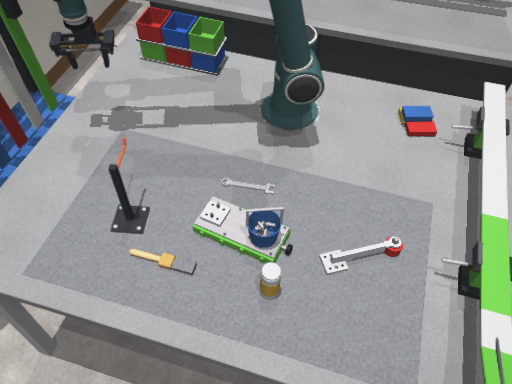

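View pics/top0.png

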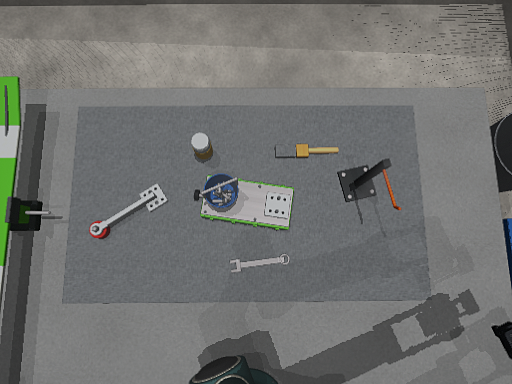

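```bash
python3 - <<'E'
from h import *
np.set_printoptions(precision=4,suppress=True)
S=cam("scene");T=cam("top")
d={"pail_bail":((266.4,205.2),(220.5,188)),"pail":((264.1,233.2),(222.1,192.2)),"hook":((122.1,150.4),(391.3,197.9)),"bal":((375.4,246.8),(117,216.2)),"foot":((333.6,261.1),(154.8,196.3)),"roller":((394.2,246.2),(130.1,211.5)),"seat":((213.1,210.4),(277.6,205.8)),"unit":((241.1,233.5),(244.5,203.5))}
for k,(a,b) in d.items(): print(k,*tri([ray(S,a),ray(T,b)]))
E
```

```text
pail_bail [0.5975 0.0717 0.1846] [0.003927113059342218, 0.003927113059342195]
pail [0.6091 0.0748 0.0638] [0.0025681362575282153, 0.0025681362575281515]
hook [ 0.5632 -0.363   0.2217] [0.0007630395196571855, 0.0007630395196573886]
bal [0.5424 0.3902 0.0422] [0.004550441671461001, 0.004550441671460996]
foot [0.6072 0.2867 0.0121] [0.003135236800655222, 0.003135236800655309]
roller [0.5488 0.3945 0.055 ] [0.04949989342707093, 0.04949989342707095]
seat [ 0.5701 -0.0932  0.0538] [0.0019039968368240988, 0.0019039968368241293]
unit [ 0.5871  0.0035 -0.0044] [0.003590338938537429, 0.00359033893853747]
```

```bash
cat >> h.py <<'E'
def delta(p,yaw,st=None):
    """print tool-frame shift and rotvec to go to TCP p, tool down, tool-x yaw"""
    st=st or bot.get_state()
    R0=R.from_euler('xyz',st["eef_rot"]); R1=R.from_euler('xyz',[-np.pi/2,0,yaw])
    return np.round(R0.inv().apply(np.array(p)-st["position"]),4), np.round((R0.inv()*R1).as_rotvec(),4)
def pose(): 
    st=bot.get_state(); return st["time_s"],np.round(st["position"],4),np.round(st["eef_rot"],4),np.round(st["force"],2),round(st["finger_gap"],3)
E
python3 - <<'E'
from h import *
print(delta((.50,-.36,.42),.3))
for n,pts in(("top",[(356,184)]),("scene",[(130,219)])):
    print(onz(cam(n),pts[0],0))
E
```

```text
(array([-0.1456, -0.1813,  0.3152]), array([ 0.   , -1.461,  0.   ]))
[ 0.64515725 -0.34527237  0.        ]
[ 0.64537154 -0.34607294  0.        ]
```

step_arm(
  series=[1,-0.02,-0.06,0.04,0,-0.18,0,1,-0.04,-0.12,0.08,0,-0.36,0,1,-0.06,-0.16,0.12,0,-0.54,0,1,-0.08,-0.18,0.16,0,-0.72,0,1,-0.1,-0.18,0.2,0,-0.9,0,1,-0.12,-0.18,0.25,0,-1.08,0,1,-0.13,-0.18,0.28,0,-1.26,0,1,-0.146,-0.181,0.315,0,-1.44,0,1,-0.146,-0.181,0.315,0,-1.461,0,1,-0.146,-0.181,0.315,0,-1.461,0],
)

```text
time_s: 2.2
position: [0.4994, -0.36, 0.4197]
eef_rot: [-1.571, 0.001, 0.299]
force: [0.5, 0.3, -0.8]
finger_gap: 0.999
```

```bash
python3 - <<'E'
from h import *
print(pose())
c,im=snap("wrist","w1.png")
for q in("hook_seat","hook","pail_bail"): print(q,[(np.round(x["at"],1),round(x["p"],2)) for x in bot.tip_of(q,"wrist")[:2]])
print(proj(c,(.563,-.363,.222)))
print(delta((.60,0.02,.40),.3))
E
```

```text
(2.2, array([ 0.4994, -0.36  ,  0.4197]), array([-1.5712e+00,  6.0000e-04,  2.9880e-01]), array([ 0.47,  0.32, -0.78]), 0.999)
hook_seat [(array([302.8, 186.2]), 0.86)]
hook []
pail_bail []
[307.77059702 181.46453698]
(array([0.2083, 0.0196, 0.3342]), array([ 0.0002, -0.0023, -0.0002]))
```

View pics/w1.png

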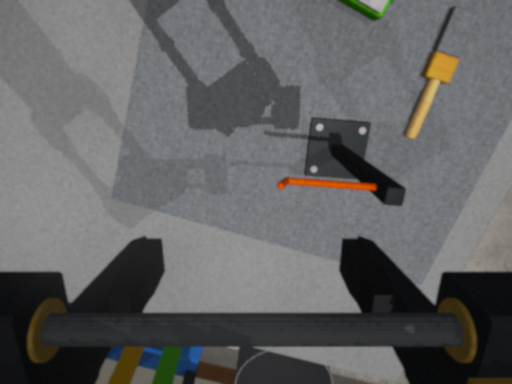

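```bash
python3 - <<'E'
from h import *
im=cv2.imread('pics/w1.png'); S=im[90:230,260:420]; cv2.imwrite('pics/w1z.png',cv2.resize(S,None,fx=5,fy=5,interpolation=cv2.INTER_CUBIC))
hsv=cv2.cvtColor(im,cv2.COLOR_BGR2HSV)
m=(cv2.inRange(hsv,(3,150,100),(14,255,255))>0); m[:150]=0;m[230:]=0
st=bot.get_state(); c=cam("wrist",st)
ys,xs=np.where(m)
print(xs.min(),xs.max())
P=[]
for x in range(xs.min(),xs.max()+1,6):
    v=ys[xs==x]; p=onz(c,(x,v.mean()),.220);P.append(p); print(x,v.min(),v.max(),p.round(4))
P=np.array(P[3:-2]); d=P[-1]-P[0]; f=np.polyfit(P[:,0],P[:,1],1); print("yaw",np.arctan(f[0]))
# seat candidates
T=cam("top");Sc=cam("scene")
print(tri([ray(c,(302.8,186.2)),ray(T,(391.3,197.9)),ray(Sc,(122.1,150.4))]))
E
```

```text
277 376
277 185 186 [ 0.5325 -0.3783  0.22  ]
283 180 187 [ 0.538  -0.3742  0.22  ]
289 178 183 [ 0.5432 -0.3691  0.22  ]
295 178 184 [ 0.5496 -0.3677  0.22  ]
301 179 184 [ 0.5561 -0.3663  0.22  ]
307 179 185 [ 0.5625 -0.3649  0.22  ]
313 180 185 [ 0.569  -0.3636  0.22  ]
319 180 186 [ 0.5754 -0.3622  0.22  ]
325 181 186 [ 0.5819 -0.3608  0.22  ]
331 181 186 [ 0.5882 -0.3589  0.22  ]
337 181 187 [ 0.5947 -0.3575  0.22  ]
343 182 187 [ 0.6012 -0.3561  0.22  ]
349 182 188 [ 0.6077 -0.3547  0.22  ]
355 183 188 [ 0.6142 -0.3533  0.22  ]
361 183 189 [ 0.6207 -0.3519  0.22  ]
367 183 189 [ 0.627 -0.35   0.22 ]
373 184 190 [ 0.6338 -0.3491  0.22  ]
yaw 0.22165793416781746
(array([ 0.56139296, -0.3670815 ,  0.21804875]), [0.004318915294987725, 0.003913640924192564, 0.0014525725107683905])
```

View pics/w1z.png

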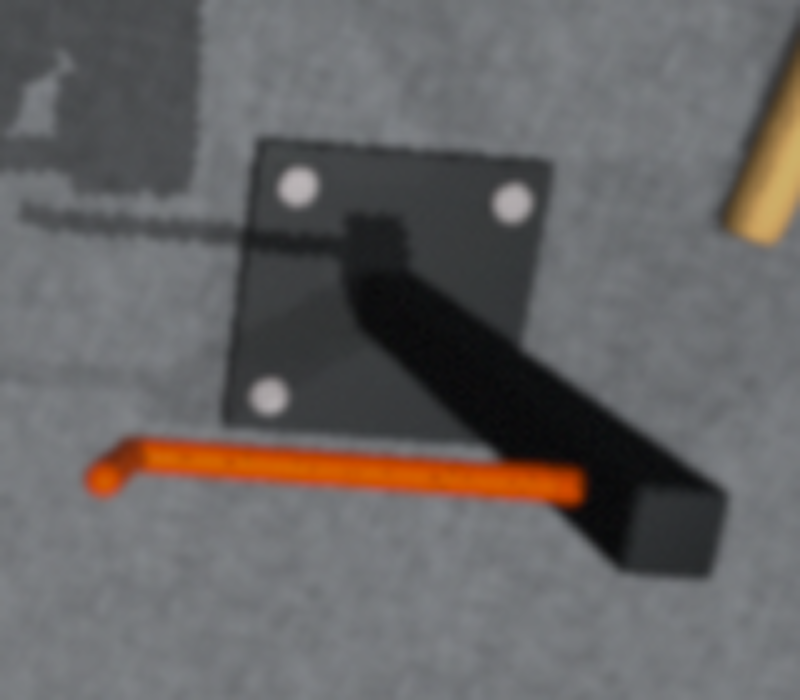

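step_arm(
  series=[1,0.035,0,0.05,0,0,0,1,0.07,0.005,0.1,0,0,0,1,0.105,0.01,0.15,0,0,0,1,0.14,0.015,0.2,0,0,0,1,0.175,0.02,0.25,0,0,0,1,0.208,0.02,0.3,0,0,0,1,0.208,0.02,0.334,0,0,0,1,0.208,0.02,0.334,0,0,0],
)

```text
time_s: 3.4
position: [0.5995, 0.0211, 0.3997]
eef_rot: [-1.571, 0.0, 0.3]
force: [0.1, -0.6, -0.2]
finger_gap: 1.002
```

```bash
python3 - <<'E'
from h import *
print(pose())
c,im=snap("wrist","w2.png"); T=cam("top");S=cam("scene")
for q in("pail_bail","pail","seat","unit","bracket_balance","bracket_foot","bracket_roller"): print(q,[(np.round(x["at"],1),round(x["p"],2)) for x in bot.tip_of(q,"wrist")[:2]])
E
```

```text
(3.4, array([0.5995, 0.0211, 0.3997]), array([-1.5708e+00,  2.0000e-04,  2.9980e-01]), array([ 0.13, -0.63, -0.16]), 1.002)
pail_bail [(array([269.4, 113.1]), 0.8), (array([296. , 265.4]), 0.48)]
pail []
seat [(array([211.9, 203.5]), 0.61)]
unit [(array([241.4, 145. ]), 0.94)]
bracket_balance [(array([130.3, 131.3]), 0.5)]
bracket_foot []
bracket_roller []
```

View pics/w2.png

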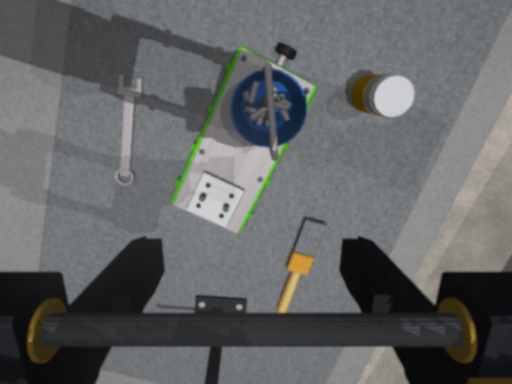

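```bash
python3 - <<'E'
from h import *
def z(fn,r,c,s,o): 
    im=cv2.imread('pics/'+fn)[r[0]:r[1],c[0]:c[1]]; return cv2.resize(im,(s,s*(r[1]-r[0])//(c[1]-c[0])),interpolation=cv2.INTER_CUBIC)
a=z('w2.png',(30,240),(160,340),780,'');cv2.imwrite('pics/z1.png',a[:600]); cv2.imwrite('pics/z1b.png',a[520:])
cv2.imwrite('pics/z2.png',z('scene0.png',(190,260),(190,300),780,''))
cv2.imwrite('pics/z3.png',z('top0.png',(165,240),(190,300),780,''))
c=cam("wrist");T=cam("top");S=cam("scene")
print(tri([ray(c,(269.4,113.1)),ray(T,(220.5,188)),ray(S,(266.4,205.2))]))
print(tri([ray(c,(269.4,113.1)),ray(S,(266.4,205.2))]))
print(tri([ray(c,(211.9,203.5)),ray(T,(277.6,205.8)),ray(S,(213.1,210.4))]))
a=onz(c,(267,66),.178);b=onz(c,(275,157),.178); print(a,b,(a+b)/2,np.linalg.norm(a-b),np.arctan2(*(a-b)[[1,0]]))
E
```

```text
(array([0.59967712, 0.07160454, 0.18680057]), [0.003060067434319758, 0.004154908269448238, 0.004571466191345667])
(array([0.60196839, 0.07408453, 0.19207152]), [0.0026547640688214975, 0.002654764068821529])
(array([ 0.56981972, -0.09440666,  0.0556722 ]), [0.0032092171175030185, 0.0032485686755103376, 0.0016228900602167466])
[0.58625447 0.11534823 0.178     ] [0.62438997 0.02602192 0.178     ] [0.60532222 0.07068508 0.178     ] 0.0971262379837269 1.974295109036421
```

View pics/z1.png

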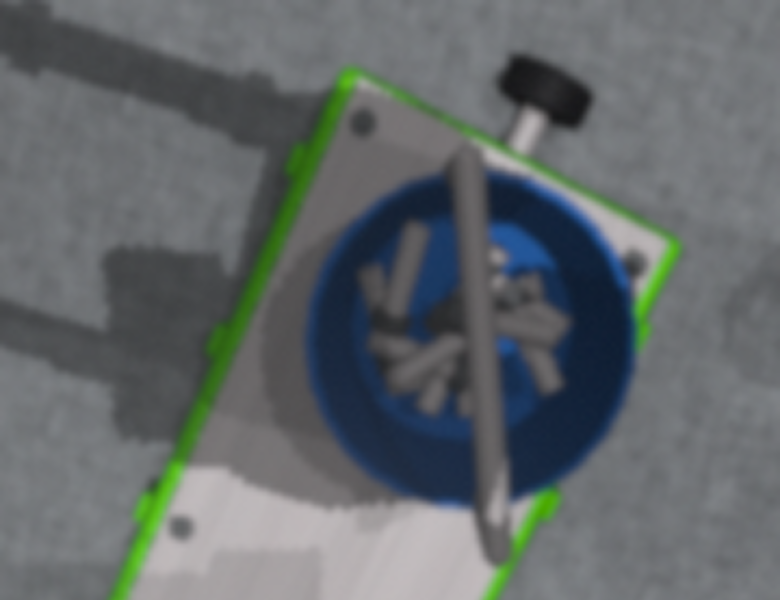

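View pics/z2.png

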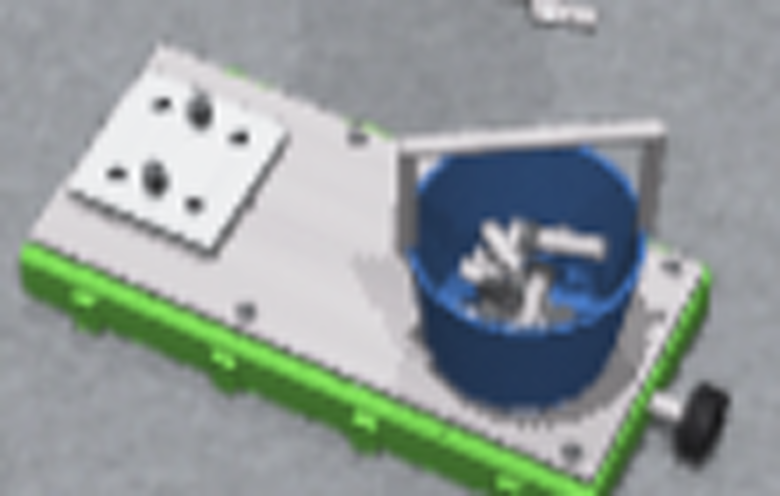

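View pics/z3.png

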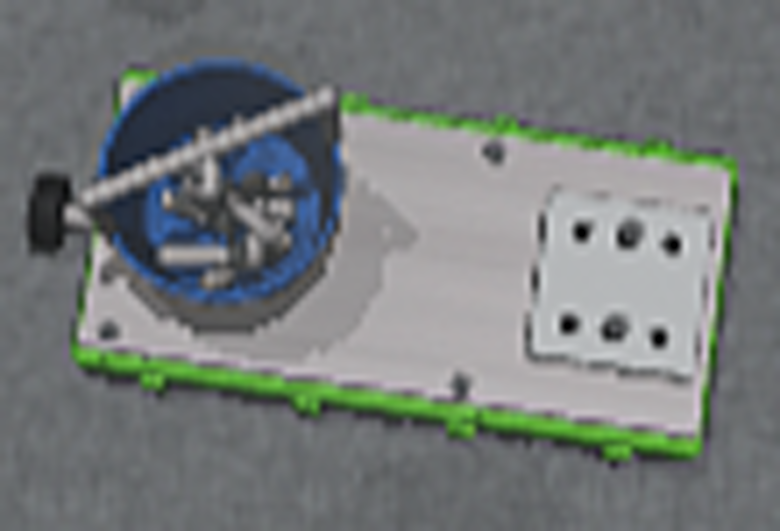

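```bash
python3 - <<'E'
from h import *
np.set_printoptions(precision=4,suppress=True)
c=cam("wrist");T=cam("top");S=cam("scene")
for w,t,s in [((271,112),(219.5,185.9),(265.1,209.6)),((267.8,66.5),(202.5,193.4),(283.4,208.8)),((274.5,157),(236.5,178.2),(246.9,211))]:
    print(tri([ray(c,w),ray(T,t),ray(S,s)]), tri([ray(c,w),ray(S,s)])[0])
# pins in zooms : top z3 pins bases/tips; scene
pt=[(190+x/7.09,165+y/7.09) for x,y in((628,235),(613,327))]
ps=[(190+x/7.09,190+y/7.09) for x,y in((201,112),(154,181))]
for t,s in zip(pt,ps): print(tri([ray(T,t),ray(S,s)]))
print(proj(c,(.57,-.0944,.0556)))
E
```

```text
(array([0.6053, 0.0726, 0.1751]), [0.0008373133116956367, 0.0014905068247638264, 0.002102924024055467]) [0.6048 0.0732 0.1747]
(array([0.5865, 0.1176, 0.1729]), [0.002359952360360521, 0.0014986971599950062, 0.0038134914620864997]) [0.5867 0.1183 0.1736]
(array([0.6251, 0.027 , 0.176 ]), [0.0018216112112355107, 0.0012609098432006798, 0.002081034801694998]) [0.6242 0.027  0.1747]
(array([ 0.5824, -0.0815,  0.1006]), [0.00922592415749526, 0.0092259241574952])
(array([ 0.5612, -0.0979,  0.0118]), [0.006996777106302857, 0.006996777106302843])
[213.1319 201.7987]
```

View pics/z1b.png

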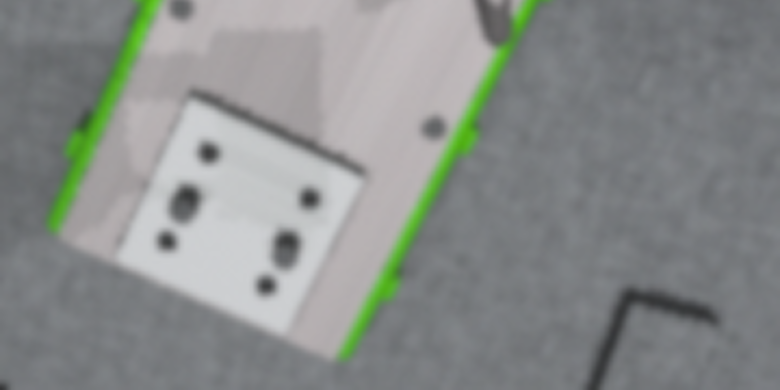

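```bash
python3 - <<'E'
from h import *
np.set_printoptions(precision=4,suppress=True)
c=cam("wrist")
P=[onz(c,(160+x/4.333,30+(y+520)/4.333),.053) for x,y in((190,95),(365,172),(290,330),(118,262))]
print(np.array(P),np.mean(P,0)); d=(P[0]+P[1]-P[2]-P[3]);print(np.arctan2(d[1],d[0]),np.linalg.norm(d)/2)
print(delta((.6163,.0462,.158),.402))
E
```

```text
[[ 0.5437 -0.0522  0.053 ]
 [ 0.6114 -0.0617  0.053 ]
 [ 0.6023 -0.1297  0.053 ]
 [ 0.5341 -0.1218  0.053 ]] [ 0.5729 -0.0914  0.053 ]
1.4350412763721103 0.06947562977318714
(array([0.0238, 0.2416, 0.0219]), array([ 0.0004, -0.1062, -0.0002]))
```

step_arm(
  series=[1,0.0238,0.06,0.0219,0,-0.1062,0,1,0.0238,0.12,0.0219,0,-0.1062,0,1,0.0238,0.165,0.0219,0,-0.1062,0,1,0.0238,0.2,0.0219,0,-0.1062,0,1,0.0238,0.225,0.0219,0,-0.1062,0,1,0.0238,0.2416,0.0219,0,-0.1062,0,1,0.0238,0.2416,0.0219,0,-0.1062,0],
)

```text
time_s: 4.68
position: [0.6155, 0.0459, 0.1567]
eef_rot: [-1.57, 0.003, 0.401]
force: [0.1, -0.7, -1.1]
finger_gap: 1.0
```

```bash
python3 - <<'E'
from h import *
print(pose())
c,im=snap("wrist","w3.png"); snap("scene","s3.png")
cv2.imwrite('pics/s3z.png',cv2.resize(cv2.imread('pics/s3.png')[150:270,170:330],None,fx=4.5,fy=4.5,interpolation=cv2.INTER_CUBIC))
E
```

```text
(4.675, array([0.6155, 0.0459, 0.1567]), array([-1.5702,  0.0026,  0.4015]), array([ 0.1 , -0.68, -1.1 ]), 1.0)
```

View pics/w3.png

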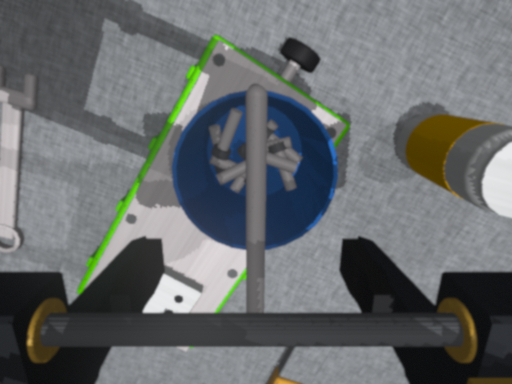

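View pics/s3z.png

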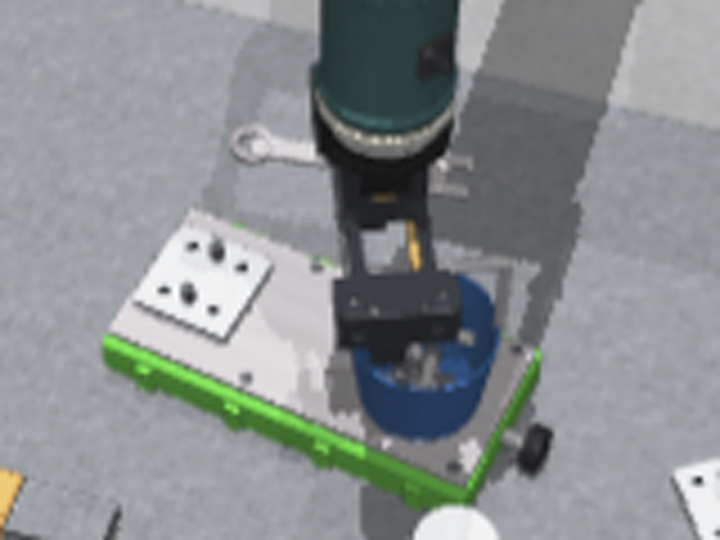

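step_arm(
  series=[0,0.001,0,0,0,0,0,0,0.001,0,0,0,0,0,0,0.001,0,0,0,0,0,0,0.001,0,0,0,0,0,0,0.001,0,0,0,0,0,0,0.001,0,0,0,0,0,0,0.001,0,0,0,0,0,0,0.001,-0.015,0,0,0,0,0,0.001,-0.03,0,0,0,0,0,0.001,-0.04,0,0,0,0,0,0.001,-0.04,0,0,0,0],
)

```text
time_s: 6.15
position: [0.6186, 0.0466, 0.2005]
eef_rot: [-1.572, -0.003, 0.402]
force: [0.3, 0.2, -3.6]
finger_gap: 0.078
```

```bash
python3 - <<'E'
from h import *
print(pose())
c,im=snap("wrist","w4.png"); snap("scene","s4.png")
cv2.imwrite('pics/s4z.png',cv2.resize(cv2.imread('pics/s4.png')[150:270,170:330],None,fx=4.5,fy=4.5,interpolation=cv2.INTER_CUBIC))
E
```

```text
(6.15, array([0.6186, 0.0466, 0.2005]), array([-1.5723, -0.0033,  0.4018]), array([ 0.33,  0.19, -3.6 ]), 0.078)
```

View pics/w4.png

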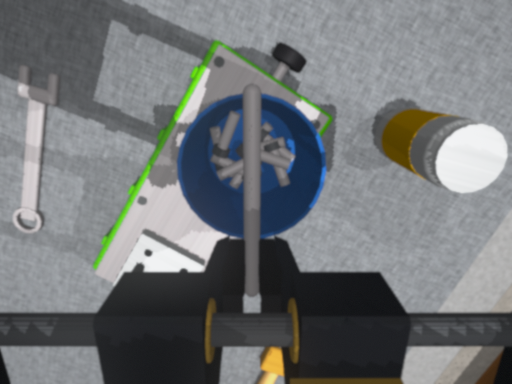

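View pics/s4z.png

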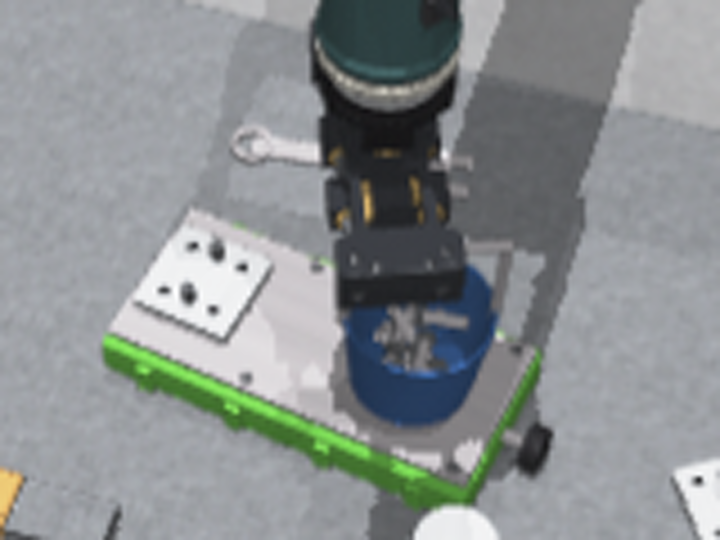

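```bash
python3 - <<'E'
from h import *
np.set_printoptions(precision=4,suppress=True)
st=bot.get_state(); c=cam("wrist",st)
R0=R.from_euler('xyz',st["eef_rot"])
for px in((251,85),(251.5,88)):
  for z in(.219,.222):
    print(z,R0.inv().apply(onz(c,px,z)-st["position"]))
print(delta((.4686,-.415,.243),.222))
E
```

```text
0.219 [-0.0012 -0.0203  0.0808]
0.222 [-0.0012 -0.0233  0.0808]
0.219 [-0.001  -0.0202  0.0797]
0.222 [-0.001  -0.0232  0.0798]
(array([-0.3176, -0.0441, -0.3664]), array([0.0008, 0.1797, 0.0008]))
```

step_arm(
  series=[0,-0.005,-0.03,-0.005,0,0,0,0,-0.02,-0.044,-0.02,0,0,0,0,-0.045,-0.044,-0.05,0,0.02,0,0,-0.08,-0.044,-0.09,0,0.04,0,0,-0.12,-0.044,-0.135,0,0.07,0,0,-0.16,-0.044,-0.18,0,0.1,0,0,-0.2,-0.044,-0.225,0,0.13,0,0,-0.24,-0.044,-0.27,0,0.16,0,0,-0.275,-0.044,-0.31,0,0.18,0,0,-0.3,-0.044,-0.345,0,0.18,0,0,-0.317,-0.044,-0.366,0,0.18,0,0,-0.3176,-0.044,-0.3664,0,0.18,0],
)

```text
time_s: 7.75
position: [0.4665, -0.4174, 0.2422]
eef_rot: [-1.572, 0.0, 0.218]
force: [0.5, -0.5, -3.8]
finger_gap: 0.074
```

```bash
cat > look.py <<'E'
from h import *
import sys
k=sys.argv[1]; print(pose())
c,im=snap("wrist","w%s.png"%k); _,a=snap("scene","s%s.png"%k); _,t=snap("top","t%s.png"%k)
z=lambda i,r,cc: cv2.resize(i[r[0]:r[1],cc[0]:cc[1]],(400,300),interpolation=cv2.INTER_CUBIC)
s=[int(x) for x in sys.argv[2:]] or [100,190,60,180,130,235,300,440]
o=np.zeros((600,800,3),np.uint8); o[:300,:400]=cv2.resize(im,(400,300)); o[300:,:400]=z(a,s[:2],s[2:4]); o[300:,400:]=z(t,s[4:6],s[6:8]); o[:300,400:]=cv2.resize(a,(400,300))
cv2.imwrite('pics/c%s.png'%k,o)
E
python3 look.py 5
```

```text
(7.75, array([ 0.4665, -0.4174,  0.2422]), array([-1.5716e+00,  3.0000e-04,  2.1830e-01]), array([ 0.48, -0.51, -3.83]), 0.074)
```

View pics/c5.png

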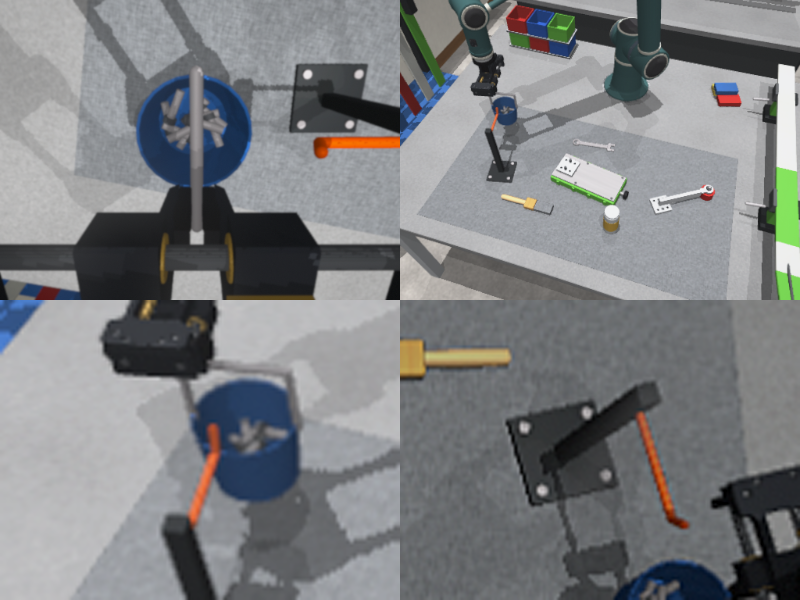

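View pics/w5.png

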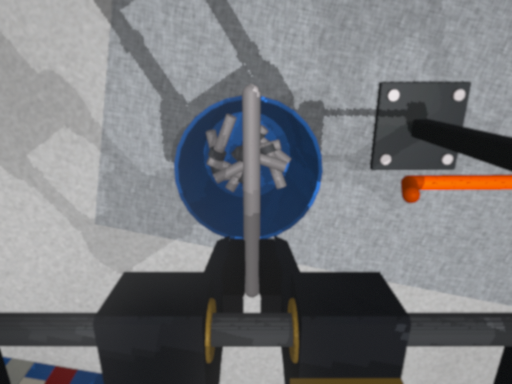

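```bash
python3 - <<'E'
from h import *
np.set_printoptions(precision=4,suppress=True)
st=bot.get_state(); c=cam("wrist",st)
R0=R.from_euler('xyz',st["eef_rot"])
for px,z in(((430,182),.22),((505,182),.22),((418,182),.22),((411,194),.24),((251,85),.262),((251,85),.264)):
    print(px,z,R0.inv().apply(onz(c,px,z)-st["position"]))
print(delta((.572,-.3929,.2422),.222,st))
E
```

```text
(430, 182) 0.22 [0.0939 0.0225 0.0309]
(505, 182) 0.22 [0.1341 0.0225 0.0309]
(418, 182) 0.22 [0.0875 0.0225 0.0309]
(411, 194) 0.24 [0.0746 0.0025 0.031 ]
(251, 85) 0.262 [-0.0012 -0.0195  0.0806]
(251, 85) 0.264 [-0.0012 -0.0215  0.0806]
(array([ 0.1061,  0.0003, -0.002 ]), array([-0.0009, -0.0006,  0.0007]))
```

step_arm(
  series=[0,0.02,0,0,0,0,0,0,0.04,0,0,0,0,0,0,0.06,0,0,0,0,0,0,0.08,0,0,0,0,0,0,0.095,0,0,0,0,0,0,0.106,0,0,0,0,0,0,0.106,0,0,0,0,0,0,0.106,0,0,0,0,0],
)

```text
time_s: 8.9
position: [0.5723, -0.3906, 0.2431]
eef_rot: [-1.571, -0.002, 0.222]
force: [0.5, 0.0, -0.8]
finger_gap: 0.005
```

```bash
python3 look.py 6
```

```text
(8.9, array([ 0.5723, -0.3906,  0.2431]), array([-1.5706, -0.0016,  0.2222]), array([ 0.53,  0.04, -0.84]), 0.005)
```

View pics/c6.png

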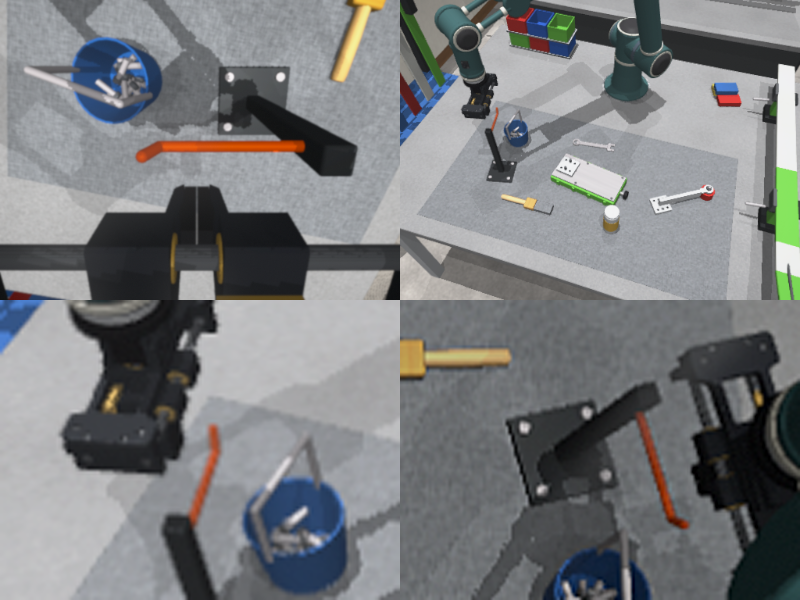

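View pics/w6.png

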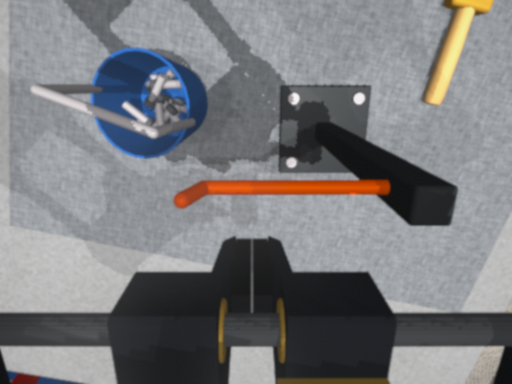

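```bash
python3 look.py 7 130 200 80 180 150 250 300 440; python3 - <<'E'
from h import *
cv2.imwrite('pics/c7z.png',cv2.resize(np.hstack([cv2.imread('pics/s6.png')[120:200,80:180],cv2.imread('pics/s7.png')[120:200,80:180]]),None,fx=4,fy=4,interpolation=cv2.INTER_CUBIC))
E
```

```text
(9.05, array([ 0.5715, -0.3909,  0.2428]), array([-1.5702e+00, -1.0000e-03,  2.2140e-01]), array([-0.14,  0.31,  0.2 ]), 0.006)
```

View pics/c7z.png

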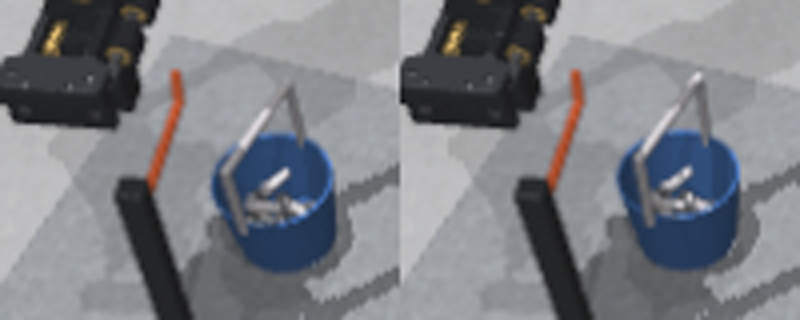

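View pics/w7.png

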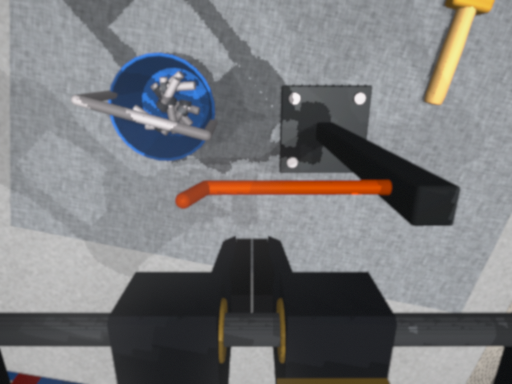

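step_arm(
  series=[1,0,-0.05,0,0,0,0,1,-0.02,-0.1,0,0,0,0,1,-0.04,-0.14,0,0,0,0,1,-0.06,-0.16,0,0,0,0,1,-0.06,-0.16,0,0,0,0,1,-0.06,-0.16,0,0,0,0,1,-0.06,-0.16,0,0,0,0,1,-0.06,-0.16,0,0,0,0],
)

```text
time_s: 10.2
position: [0.5128, -0.4039, 0.4006]
eef_rot: [-1.568, 0.001, 0.222]
force: [0.3, -0.1, 0.4]
finger_gap: 0.887
```

```bash
python3 look.py 8 130 200 80 180 150 250 300 440; python3 - <<'E'
from h import *
for n in ("scene","top","wrist"):
  for q in("pail_bail","hook_seat"): print(n,q,[(np.round(x["at"],1),round(x["p"],2)) for x in bot.tip_of(q,n)[:2]])
E
```

```text
(10.2, array([ 0.5128, -0.4039,  0.4006]), array([-1.5676e+00,  8.0000e-04,  2.2170e-01]), array([ 0.28, -0.06,  0.42]), 0.887)
scene pail_bail [(array([147.8, 150.1]), 0.64), (array([162.3, 259.4]), 0.5)]
scene hook_seat [(array([124.8, 149.3]), 0.96), (array([393.6, 244.6]), 0.65)]
top pail_bail [(array([378.1, 238.4]), 0.56)]
top hook_seat [(array([391.9, 197.2]), 0.7), (array([307.2, 155.1]), 0.29)]
wrist pail_bail [(array([230.8,  99. ]), 0.71)]
wrist hook_seat [(array([308.4, 140.6]), 0.61)]
```

View pics/c8.png

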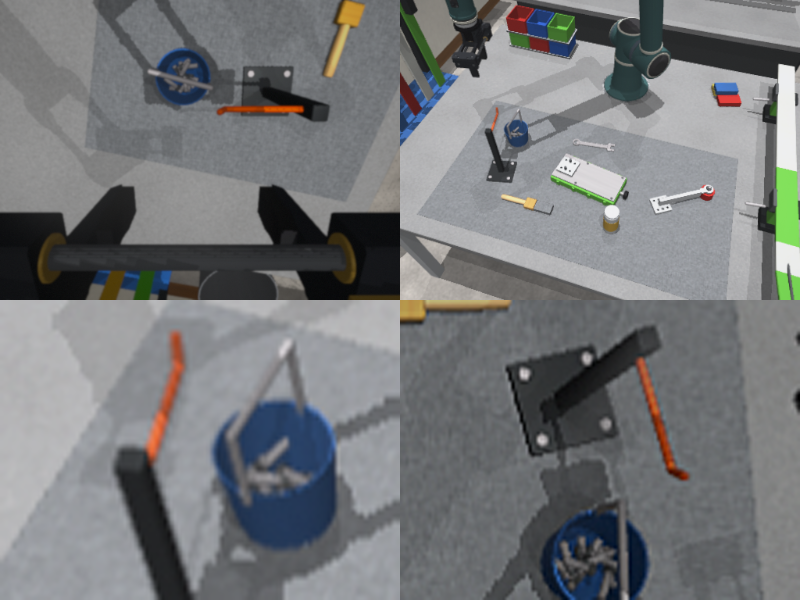

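View pics/w8.png

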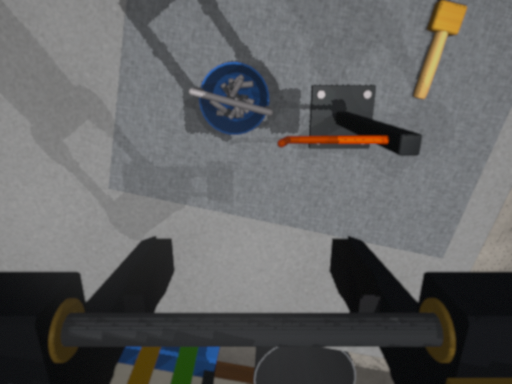

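```bash
python3 - <<'E'
from h import *
np.set_printoptions(precision=4,suppress=True)
a=cv2.imread('pics/t8.png')[200:270,335:425]; b=cv2.imread('pics/s8.png')[135:195,110:180];w=cv2.imread('pics/w8.png')[60:140,180:285]
f=lambda i:cv2.resize(i,(400,300),interpolation=cv2.INTER_CUBIC)
o=np.vstack([np.hstack([f(a),f(b)]),np.hstack([f(w),f(w)])]); cv2.imwrite('pics/z8.png',o)
c=cam("wrist"); p=onz(c,(192,92.5),.137);q=onz(c,(269,111),.137); print(p,q,(p+q)/2,np.linalg.norm(p-q),np.arctan2(*(q-p)[[1,0]]))
E
```

```text
[ 0.4276 -0.3527  0.137 ] [ 0.5224 -0.3536  0.137 ] [ 0.475  -0.3532  0.137 ] 0.09474563629429293 -0.008970048709652574
```

View pics/z8.png

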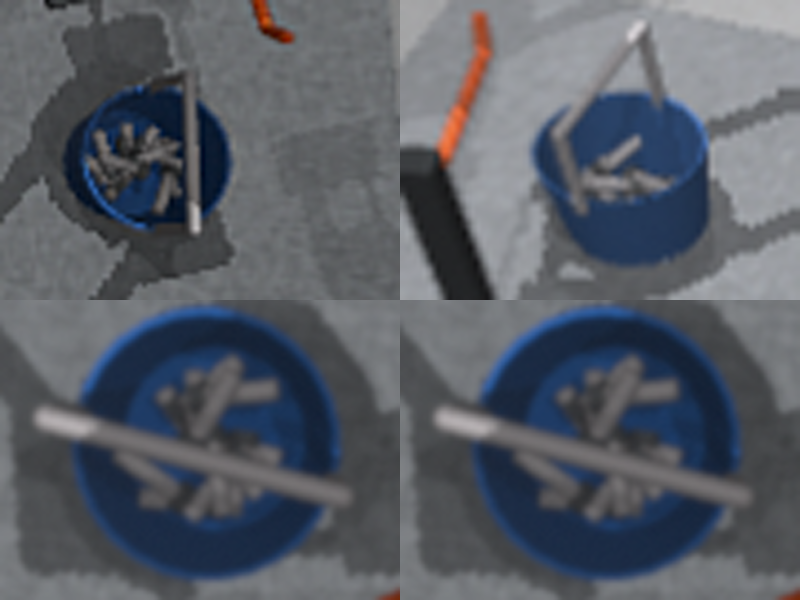

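```bash
python3 - <<'E'
from h import *
np.set_printoptions(precision=4,suppress=True)
c=cam("wrist");T=cam("top");S=cam("scene")
A=tri([ray(c,(190.5,91.5)),ray(T,(378.7,253.5)),ray(S,(152,141))]);B=tri([ray(c,(271.4,112)),ray(T,(377.8,217.7)),ray(S,(138.2,161))])
m=(A[0]+B[0])/2;d=B[0]-A[0]; print(A,B,m,np.linalg.norm(d),np.arctan2(d[1],d[0]))
print(delta((.447,-.353,.25),1.562))
E
```

```text
(array([ 0.4257, -0.3519,  0.1315]), [0.0010030040639553532, 0.0018806729814017152, 0.0018904853900804494]) (array([ 0.5234, -0.3529,  0.1394]), [0.002185019713098152, 0.0021786372879216208, 0.0031879666135817817]) [ 0.4745 -0.3524  0.1354] 0.0979743412150332 -0.010071232210679876
(array([-0.053 ,  0.1527,  0.0644]), array([ 0.0002, -1.3408,  0.0012]))
```

step_arm(
  series=[1,-0.01,0,0.01,0,-0.17,0,1,-0.02,0.01,0.02,0,-0.34,0,1,-0.03,0.02,0.03,0,-0.51,0,1,-0.04,0.04,0.04,0,-0.68,0,1,-0.05,0.06,0.05,0,-0.85,0,1,-0.053,0.08,0.06,0,-1.02,0,1,-0.053,0.11,0.064,0,-1.19,0,1,-0.053,0.14,0.0644,0,-1.34,0,1,-0.053,0.1527,0.0644,0,-1.3408,0,1,-0.053,0.1527,0.0644,0,-1.3408,0],
)

```text
time_s: 11.9
position: [0.4466, -0.3528, 0.2493]
eef_rot: [-1.57, -0.002, 1.559]
force: [-0.3, -0.5, 0.4]
finger_gap: 0.998
```

```bash
python3 look.py 9 120 200 80 180 180 280 310 450; python3 - <<'E'
from h import *
print(delta((.447,-.353,.1175),1.561))
E
```

```text
(11.9, array([ 0.4466, -0.3528,  0.2493]), array([-1.5704, -0.0019,  1.5594]), array([-0.26, -0.54,  0.38]), 0.998)
(array([0.0008, 0.1341, 0.0011]), array([ 0.0028, -0.0003, -0.0008]))
```

View pics/c9.png

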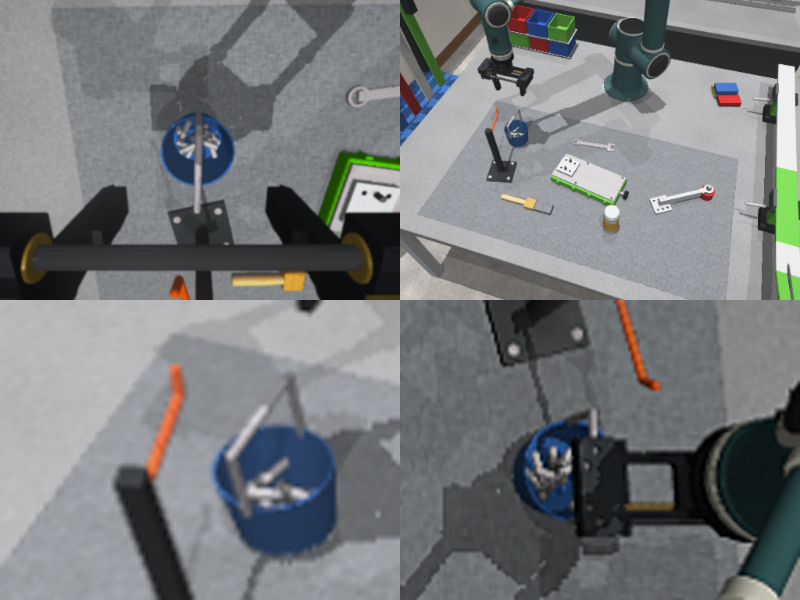

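step_arm(
  series=[1,0,0.04,0,0,0,0,1,0,0.08,0,0,0,0,1,0,0.11,0,0,0,0,1,0,0.128,0,0,0,0,1,0,0.134,0.001,0,0,0,0.5,0,0.134,0.001,0,0,0,0.4,0,0.134,0.001,0,0,0,0.3,0,0.134,0.001,0,0,0,0,0,0.134,0.001,0,0,0,0,0,0.134,0.001,0,0,0,0,0,0.134,0.001,0,0,0,0,0,0.134,0.001,0,0,0],
)

```text
time_s: 13.55
position: [0.4471, -0.3538, 0.1176]
eef_rot: [-1.574, 0.001, 1.561]
force: [-0.1, -0.1, 0.3]
finger_gap: 0.231
```

step_arm(
  series=[0,0,0,0,0,0,0,0,0,0,0,0,0,0,0,0,0,0,0,0,0,0,0,0,0,0,0,0],
)

```text
time_s: 14.05
position: [0.447, -0.3536, 0.1175]
eef_rot: [-1.573, 0.0, 1.561]
force: [0.2, 1.3, 0.1]
finger_gap: 0.068
```

```bash
python3 look.py 10 120 200 80 180 180 280 310 450
```

```text
(14.05, array([ 0.447 , -0.3536,  0.1175]), array([-1.5733e+00,  5.0000e-04,  1.5608e+00]), array([0.16, 1.29, 0.09]), 0.068)
```

View pics/c10.png

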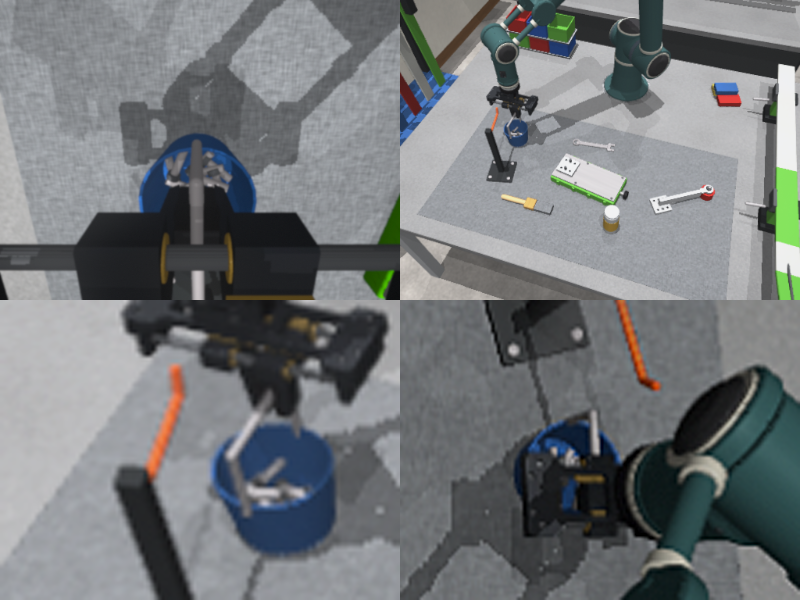

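step_arm(
  series=[0,0,-0.01,0,0,0,0,0,0,-0.02,0,0,0,0,0,0,-0.035,0,0,0,0,0,0,-0.05,0,0,0,0,0,0,-0.05,0,0,0,0,0,0,-0.05,0,0,0,0],
)

```text
time_s: 14.95
position: [0.4468, -0.3536, 0.1676]
eef_rot: [-1.573, 0.001, 1.561]
force: [-0.6, -0.6, -3.5]
finger_gap: 0.07
```

```bash
python3 look.py 11 120 200 80 180 180 280 310 450
```

```text
(14.95, array([ 0.4468, -0.3536,  0.1676]), array([-1.5734e+00,  7.0000e-04,  1.5607e+00]), array([-0.61, -0.61, -3.55]), 0.07)
```

View pics/c11.png

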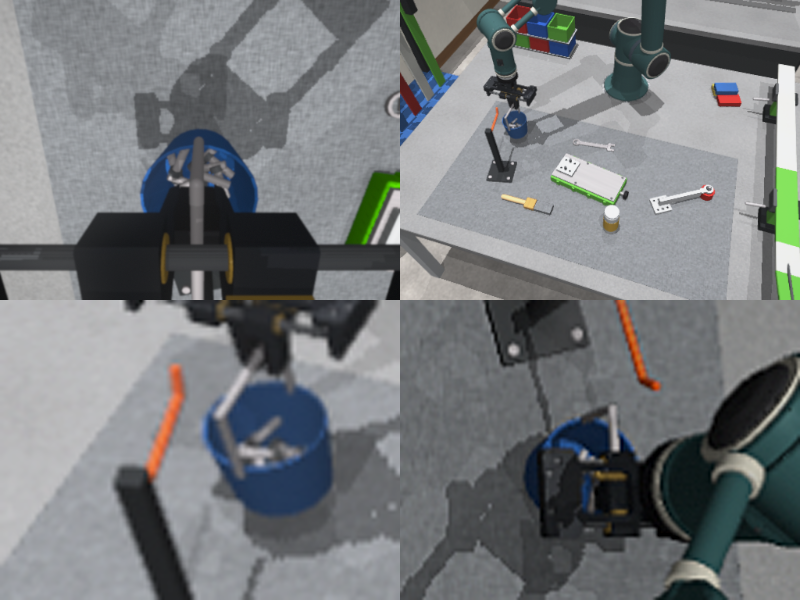

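step_arm(
  series=[0,0,-0.01,0.03,0,0,0,0,0,-0.03,0.06,0,0,0,0,0,-0.055,0.075,0,0.1,0,0,0,-0.079,0.075,0,0.25,0,0,0,-0.079,0.07,0,0.4,0,0,0,-0.079,0.065,0,0.55,0,0,-0.005,-0.079,0.06,0,0.7,0,0,-0.01,-0.079,0.05,0,0.85,0,0,-0.013,-0.079,0.045,0,1,0,0,-0.013,-0.079,0.04,0,1.15,0,0,-0.013,-0.079,0.03,0,1.27,0,0,-0.0134,-0.079,0.02,0,1.339,0],
)

```text
time_s: 16.6
position: [0.4262, -0.3661, 0.2448]
eef_rot: [-1.569, -0.001, 0.219]
force: [0.2, -0.5, -4.2]
finger_gap: 0.07
```

```bash
python3 look.py 12 110 190 80 180 160 260 310 450; python3 - <<'E'
from h import *
print(delta((.427,-.367,.247),.222))
cv2.imwrite('pics/z12.png',cv2.resize(cv2.imread('pics/s12.png')[110:190,80:180],None,fx=7,fy=7,interpolation=cv2.INTER_CUBIC))
E
```

```text
(16.6, array([ 0.4262, -0.3661,  0.2448]), array([-1.5694e+00, -8.0000e-04,  2.1880e-01]), array([ 0.16, -0.45, -4.17]), 0.07)
(array([ 0.0006, -0.0021, -0.001 ]), array([-0.0011,  0.0014,  0.0009]))
```

View pics/c12.png

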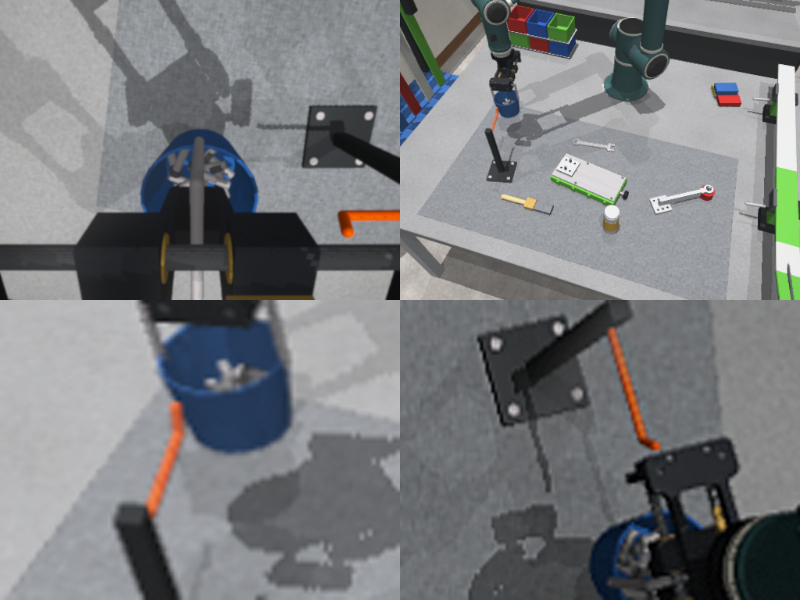

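View pics/z12.png

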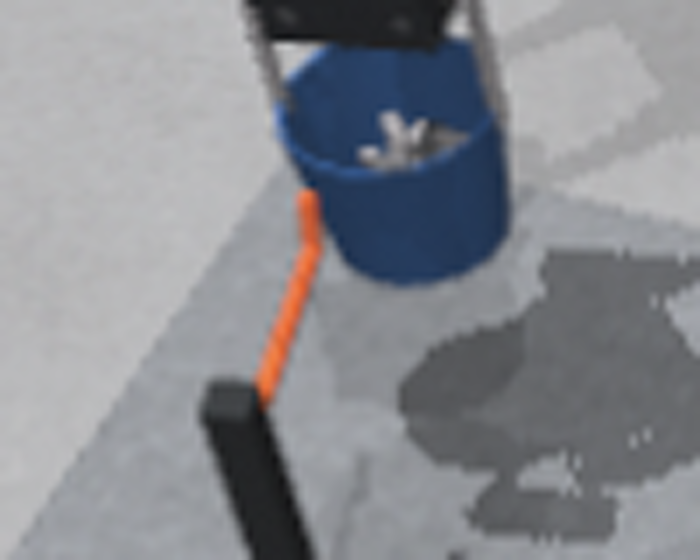

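```bash
cat > fit.py <<'E'
from h import *
import sys
from scipy.optimize import minimize
def model(mid,yaw,tx,ty):
    # pail: rotates about tilt; pts: rim circle, bottom circle
    Rp=R.from_euler('z',yaw)*R.from_euler('xy',[tx,ty])
    a=np.linspace(0,2*np.pi,40)
    L=[]
    for r,z in((.049,-.062),(.036,-.137)):
        L.append(np.array(mid)+Rp.apply(np.c_[r*np.cos(a),r*np.sin(a),z+0*a]))
    return L
if __name__=="__main__":
    k=sys.argv[1]; st=bot.get_state()
    R0=R.from_euler('xyz',st["eef_rot"]); g=st["position"]+R0.apply([0,-.0195,0])
    S=cam("scene"); im=cv2.imread('pics/s%s.png'%k); sc=7;r0,c0=110,80
    b=cv2.resize(im[r0:r0+80,c0:c0+100],None,fx=sc,fy=sc,interpolation=cv2.INTER_CUBIC)
    for tx,col in((0,(0,255,255)),(.15,(0,0,255)),(-.15,(255,0,255))):
        yaw=st["eef_rot"][2]
        mid=g+(R.from_euler('z',yaw)*R.from_euler('x',tx)).apply([0,-.028,0])
        for P in model(mid,yaw,tx,0):
            q=np.array([(proj(S,p)-[c0-.5,r0-.5])*sc for p in P]).astype(int); cv2.polylines(b,[q],True,col,1)
        print(tx,mid)
    cv2.imwrite('pics/f%s.png'%k,b)
E
python3 fit.py 12
```

```text
0 [ 0.43239798 -0.39350111  0.26440447]
0.15 [ 0.43232831 -0.39319452  0.2602202 ]
-0.15 [ 0.43232831 -0.39319452  0.26858874]
```

View pics/f12.png

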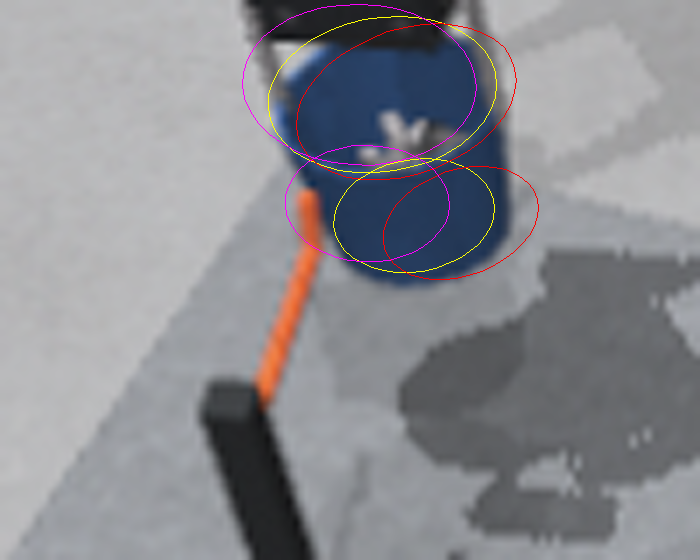

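step_arm(
  series=[0,0.01,-0.003,-0.001,0,0,0,0,0.03,-0.003,-0.001,0,0,0,0,0.05,-0.003,-0.001,0,0,0,0,0.07,-0.003,-0.001,0,0,0,0,0.085,-0.003,-0.001,0,0,0,0,0.095,-0.003,-0.001,0,0,0,0,0.095,-0.003,-0.001,0,0,0],
)

```text
time_s: 17.62
position: [0.5197, -0.3458, 0.2478]
eef_rot: [-1.569, -0.001, 0.224]
force: [0.8, -0.0, -3.3]
finger_gap: 0.07
```

```bash
python3 look.py 13 110 190 80 180 160 260 310 450; python3 fit.py 13
```

```text
(17.625, array([ 0.5197, -0.3458,  0.2478]), array([-1.5694e+00, -6.0000e-04,  2.2440e-01]), array([ 0.75, -0.02, -3.33]), 0.07)
0 [ 0.52473258 -0.37352013  0.2673729 ]
0.15 [ 0.52466298 -0.37321352  0.26318864]
-0.15 [ 0.52466298 -0.37321352  0.27155717]
```

View pics/c13.png

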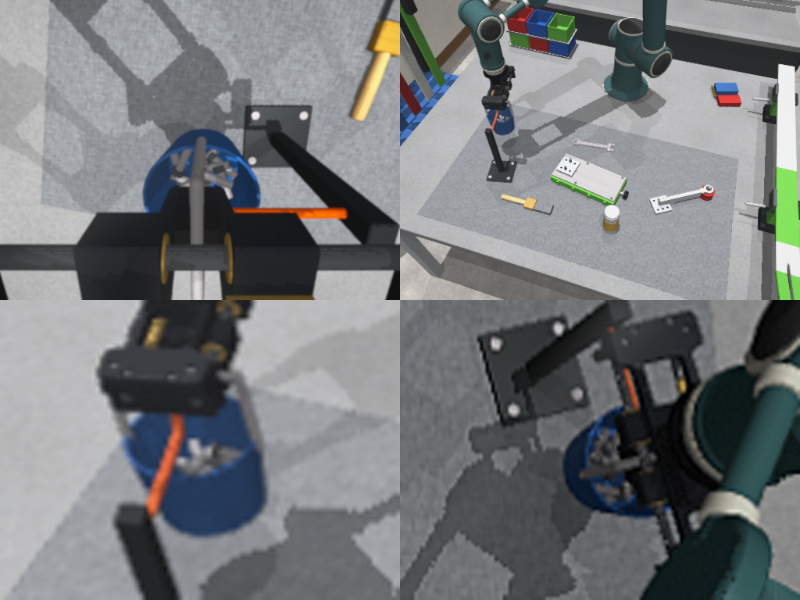

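View pics/f13.png

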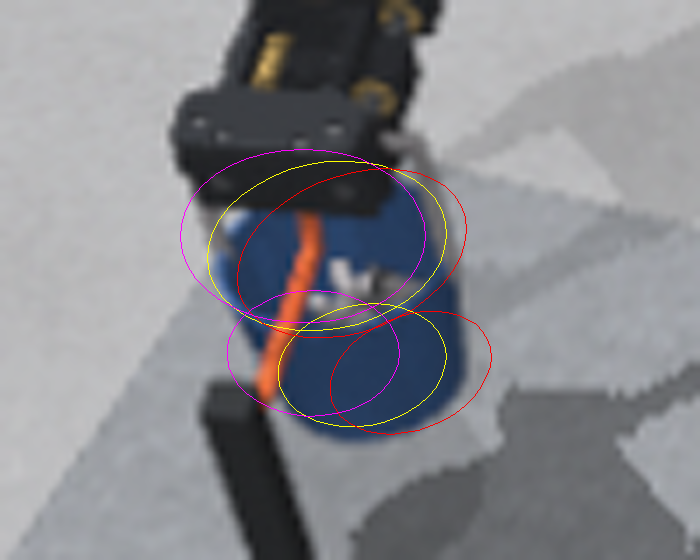

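step_arm(
  series=[0,0.012,0,0,0,0,0,0,0.024,0,0,0,0,0,0,0.035,0,0,0,0,0,0,0.042,0,0,0,0,0,0,0.042,0,0,0,0,0,0,0.042,0,0,0,0,0],
)

```text
time_s: 18.52
position: [0.5593, -0.3369, 0.2477]
eef_rot: [-1.569, 0.0, 0.223]
force: [0.7, 0.3, -3.5]
finger_gap: 0.071
```

```bash
python3 look.py 14 110 190 80 180 160 260 310 450; python3 fit.py 14
```

```text
(18.525, array([ 0.5593, -0.3369,  0.2477]), array([-1.5693e+00,  4.0000e-04,  2.2330e-01]), array([ 0.71,  0.26, -3.52]), 0.071)
0 [ 0.56539961 -0.36431698  0.2674119 ]
0.15 [ 0.5653301  -0.36401035  0.26322763]
-0.15 [ 0.5653301  -0.36401035  0.27159617]
```

View pics/f14.png

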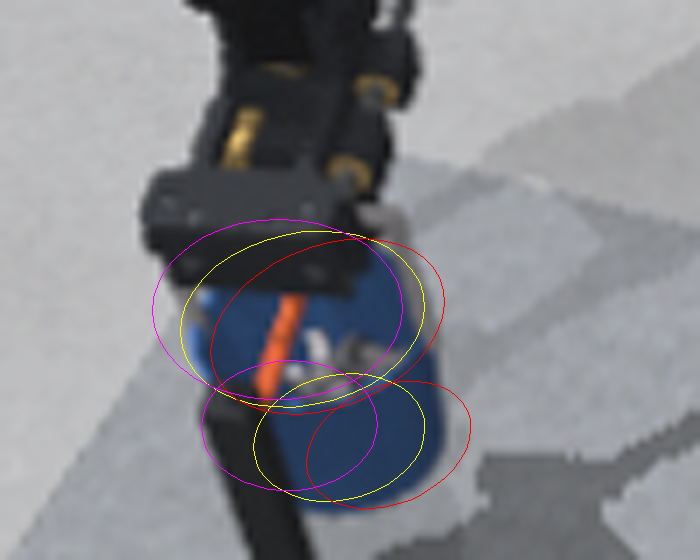

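View pics/w14.png

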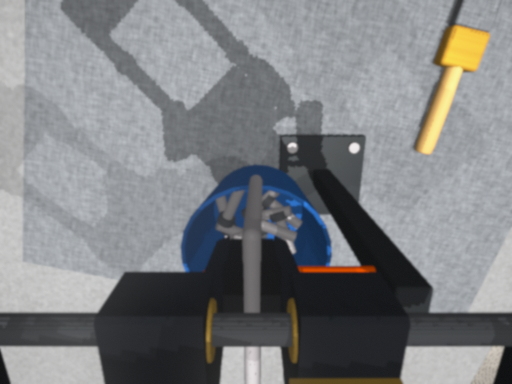

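Threaded: the prong passes under the bar, over the pail. Lower until it rests.

step_arm(
  series=[0,0,0.01,0,0,0,0,0,0,0.02,0,0,0,0,0,0,0.028,0,0,0,0,0,0,0.033,0,0,0,0,0,0,0.036,0,0,0,0,0,0,0.036,0,0,0,0],
)

```text
time_s: 19.42
position: [0.5591, -0.3369, 0.2117]
eef_rot: [-1.569, 0.0, 0.223]
force: [-0.7, -0.3, -4.0]
finger_gap: 0.071
```

```bash
python3 look.py 15 110 190 80 180 160 260 310 450; python3 fit.py 15
```

```text
(19.425, array([ 0.5591, -0.3369,  0.2117]), array([-1.5692e+00,  2.0000e-04,  2.2290e-01]), array([-0.67, -0.28, -4.04]), 0.071)
0 [ 0.56561391 -0.36444271  0.23189707]
0.15 [ 0.5655444  -0.36413608  0.2277128 ]
-0.15 [ 0.5655444  -0.36413608  0.23608134]
```

View pics/f15.png

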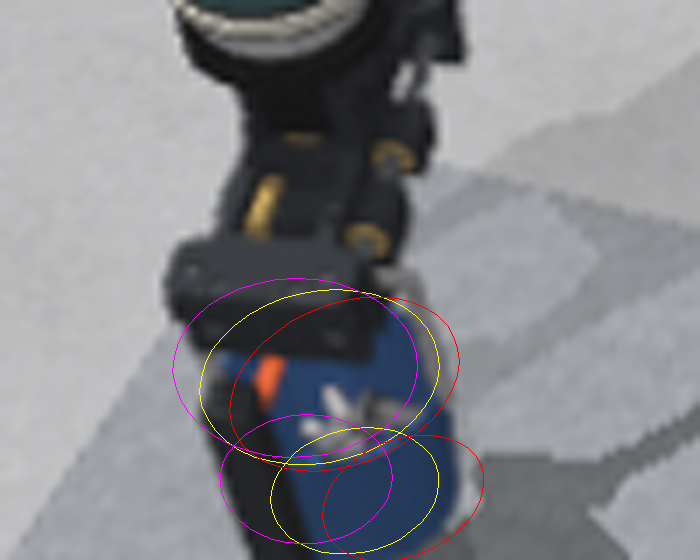

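step_arm(
  series=[0,0,0.002,0,0,0,0,0,0,0.004,0,0,0,0,0,0,0.004,0,0,0,0],
)

```text
time_s: 19.95
position: [0.5596, -0.3372, 0.2087]
eef_rot: [-1.57, -0.001, 0.223]
force: [0.2, 0.3, -0.9]
finger_gap: 0.065
```

step_arm(
  series=[0,0,0.0015,0,0,0,0,0,0,0.003,0,0,0,0,0,0,0.003,0,0,0,0],
)

```text
time_s: 20.32
position: [0.5599, -0.3371, 0.2069]
eef_rot: [-1.571, -0.002, 0.223]
force: [-2.4, 3.4, 5.1]
finger_gap: 0.076
```

step_arm(
  series=[0,0,-0.001,0,0,0,0,0.1,0,-0.001,0,0,0,0,0.2,0,-0.001,0,0,0,0,0.4,0,-0.001,0,0,0,0,0.4,0,-0.001,0,0,0,0,0.4,0,-0.001,0,0,0,0],
)

```text
time_s: 21.08
position: [0.5599, -0.3372, 0.2078]
eef_rot: [-1.571, -0.002, 0.223]
force: [-0.4, 0.1, 0.8]
finger_gap: 0.398
```

```bash
python3 look.py 16 110 190 80 180 160 260 310 450
```

```text
(21.075, array([ 0.5599, -0.3372,  0.2078]), array([-1.571 , -0.0019,  0.223 ]), array([-0.37,  0.1 ,  0.82]), 0.398)
```

View pics/c16.png

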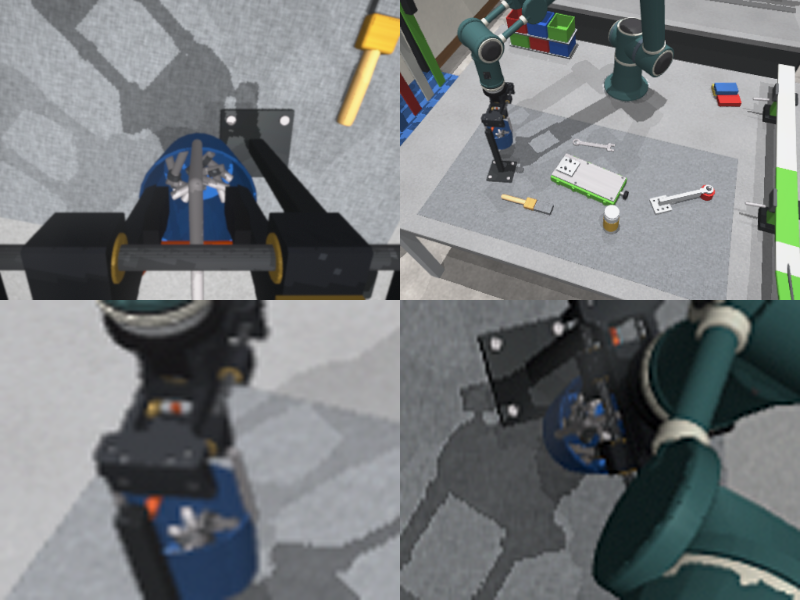

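step_arm(
  series=[0.4,0,-0.015,0,0,0,0,0.4,0,-0.035,0,0,0,0,0.5,0,-0.07,0,0,0,0,0.7,0,-0.12,0,0,0,0,1,0,-0.17,0.02,0,0,0,1,0,-0.19,0.05,0,0,0],
)

```text
time_s: 21.98
position: [0.5495, -0.2891, 0.4046]
eef_rot: [-1.577, -0.008, 0.222]
force: [0.7, 0.4, 0.1]
finger_gap: 0.815
```

```bash
python3 look.py 17 110 190 80 180 160 260 310 450; python3 - <<'E'
from h import *
print(delta((.57,.37,.38),.4))
E
```

```text
(21.975, array([ 0.5495, -0.2891,  0.4046]), array([-1.577 , -0.0084,  0.2219]), array([0.71, 0.42, 0.13]), 0.815)
(array([0.1666, 0.0203, 0.637 ]), array([ 0.0057, -0.1755,  0.0065]))
```

View pics/c17.png

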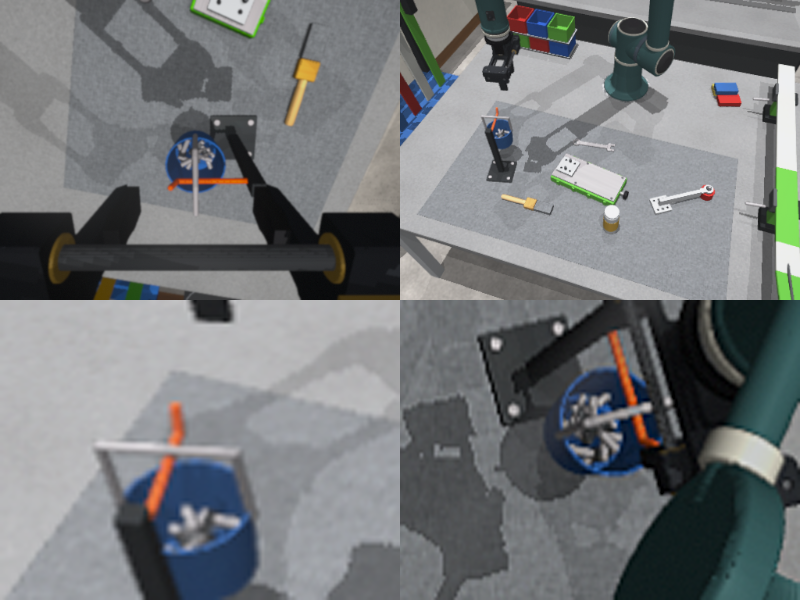

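The pail hangs on the hook by its bar (bar across the prong, upright). Now on to the bracket.

step_arm(
  series=[1,0.012,0,0.05,0,0,0,1,0.025,0,0.1,0,0,0,1,0.04,0,0.155,0,-0.02,0,1,0.055,0,0.21,0,-0.05,0,1,0.07,0.005,0.265,0,-0.08,0,1,0.085,0.01,0.32,0,-0.1,0,1,0.1,0.015,0.375,0,-0.12,0,1,0.115,0.02,0.43,0,-0.14,0,1,0.13,0.02,0.485,0.006,-0.16,0.006,1,0.145,0.02,0.54,0.006,-0.175,0.006,1,0.155,0.02,0.595,0.006,-0.1755,0.006,1,0.1666,0.02,0.637,0.006,-0.1755,0.006],
)

```text
time_s: 23.62
position: [0.57, 0.3716, 0.3787]
eef_rot: [-1.571, 0.001, 0.401]
force: [-0.3, 0.2, 0.3]
finger_gap: 0.998
```

```bash
python3 look.py 18 190 270 300 420 160 260 60 190; python3 - <<'E'
from h import *
for n in ("scene","top","wrist"):
  for q in("bracket_balance","bracket_foot","bracket_roller"): print(n,q,[(np.round(x["at"],1),round(x["p"],2)) for x in bot.tip_of(q,n)[:2]])
E
```

```text
(23.625, array([0.57  , 0.3716, 0.3787]), array([-1.5711e+00,  1.4000e-03,  4.0070e-01]), array([-0.34,  0.25,  0.26]), 0.998)
scene bracket_balance [(array([333.4, 262.2]), 0.26)]
scene bracket_foot [(array([331. , 262.1]), 0.74), (array([137.7, 195. ]), 0.64)]
scene bracket_roller [(array([391.4, 247.3]), 0.93)]
top bracket_balance [(array([115.7, 214.9]), 0.62)]
top bracket_foot [(array([155.3, 198. ]), 0.68)]
top bracket_roller [(array([ 97.9, 232.5]), 0.76)]
wrist bracket_balance [(array([240.5, 115.5]), 0.68)]
wrist bracket_foot [(array([254.4, 186.6]), 0.6)]
wrist bracket_roller [(array([230.3,  72.7]), 0.66)]
```

View pics/c18.png

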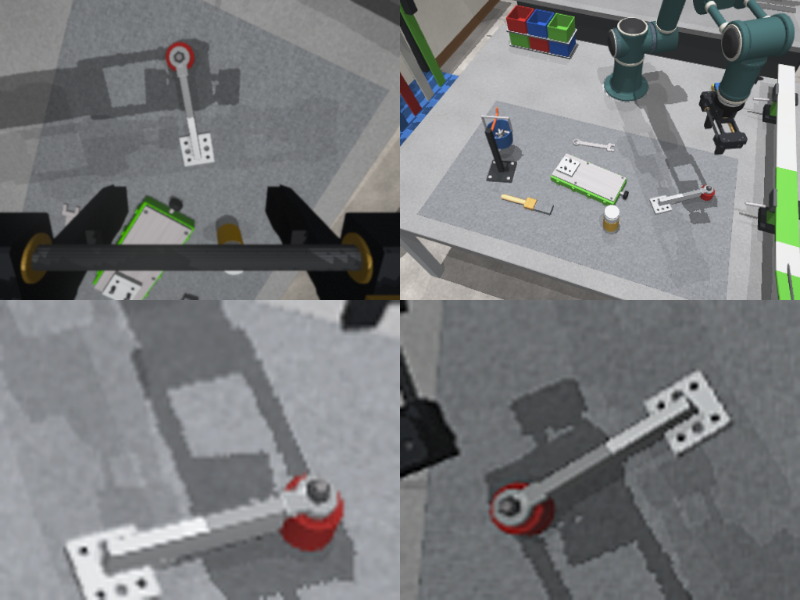

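View pics/w18.png

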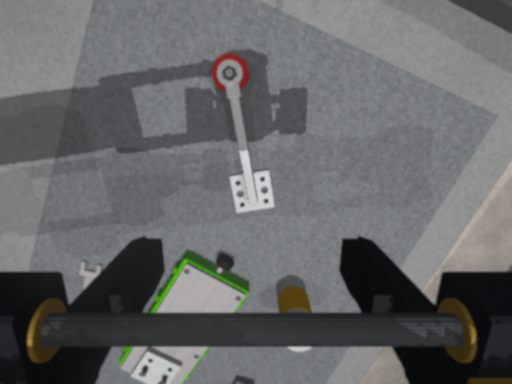

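```bash
python3 - <<'E'
from h import *
np.set_printoptions(precision=4,suppress=True)
a=cv2.imread('pics/w18.png')[45:220,190:300]; cv2.imwrite('pics/z18.png',cv2.resize(a,None,fx=3.4,fy=3.4,interpolation=cv2.INTER_CUBIC))
c=cam("wrist");T=cam("top")
f=onz(c,(252.5,191.5),.012); r=onz(c,(230,72),.055); d=r-f
print(f,r,np.linalg.norm(d[:2]),np.arctan2(d[1],d[0]))
ft=tri([ray(c,(252.5,191.5)),ray(T,(154.5,197))]);rt=tri([ray(c,(230,72)),ray(T,(98,229))]); print(ft,rt)
u=d[:2]/np.linalg.norm(d[:2]); print("bal",f[:2]+.123*u, r[:2]-.062*u)
E
```

```text
[0.6063 0.2865 0.012 ] [0.5069 0.4438 0.055 ] 0.1861119173522056 2.134151937056962
(array([0.6066, 0.2854, 0.0084]), [0.00016100394376748027, 0.00016100394376743554]) (array([0.506 , 0.4436, 0.0327]), [0.0006197560296046202, 0.0006197560296045208])
bal [0.5406 0.3905] [0.54   0.3914]
```

View pics/z18.png

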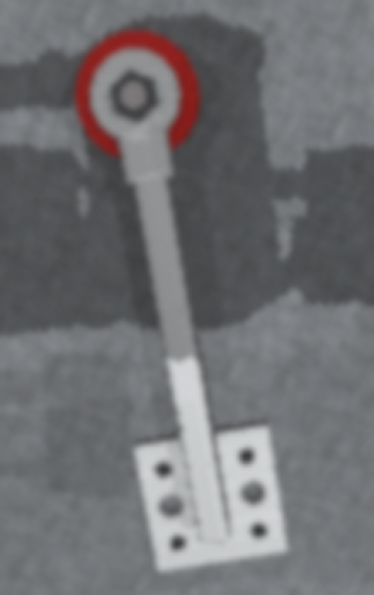

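```bash
python3 - <<'E'
from h import *
print(delta((.5403,.391,.012),.563))
E
```

```text
(array([-0.0195,  0.3687,  0.0318]), array([-0.0002, -0.1643,  0.0011]))
```

step_arm(
  series=[1,-0.01,0.06,0.02,0,-0.08,0,1,-0.0195,0.12,0.0318,0,-0.164,0,1,-0.0195,0.18,0.0318,0,-0.164,0,1,-0.0195,0.235,0.0318,0,-0.164,0,1,-0.0195,0.28,0.0318,0,-0.164,0,1,-0.0195,0.28,0.0318,0,-0.164,0],
)

```text
time_s: 24.98
position: [0.5371, 0.3884, 0.096]
eef_rot: [-1.571, 0.008, 0.562]
force: [-0.4, -0.6, -0.0]
finger_gap: 0.999
```

```bash
python3 look.py 19 190 270 300 420 160 260 60 190; python3 - <<'E'
from h import *
st=bot.get_state();c=cam("wrist",st)
for p in((.5403,.391,.046),(.6063,.2865,.012),(.5069,.4438,.055)): print(proj(c,p))
print(delta((.5403,.391,.012),.563,st))
E
```

```text
(24.975, array([0.5371, 0.3884, 0.096 ]), array([-1.571 ,  0.0084,  0.5624]), array([-0.38, -0.6 , -0.05]), 0.999)
[249.93023497 211.78591709]
[250.28083724 328.13579203]
[249.57022418 116.88181706]
(array([-0.0022,  0.0914,  0.0001]), array([-0.0003, -0.0006,  0.005 ]))
```

View pics/w19.png

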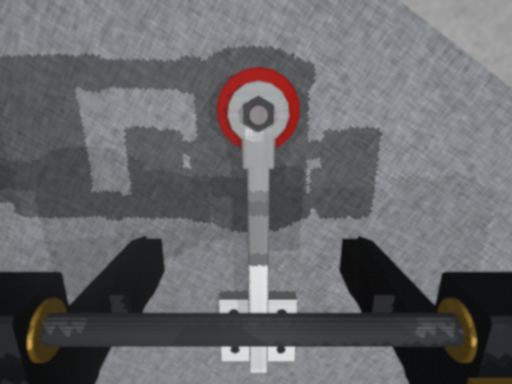

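```bash
python3 - <<'E'
from h import *
np.set_printoptions(precision=4,suppress=True)
st=bot.get_state();print(st["time_s"],st["position"],st["eef_rot"],st["qvel"])
c=cam("wrist",st); R0=R.from_euler('xyz',st["eef_rot"])
n=onz(c,(258.5,114),.055); f1=onz(c,(258.5,340),.012)
for p in(n,f1,onz(c,(258,200),.046)): print(p,R0.inv().apply(p-st["position"]))
snap("wrist","w20.png")
E
```

```text
25.125 [0.5419 0.3918 0.1034] [-1.5705 -0.005   0.5624] [ 0.0017 -0.0173 -0.0185  0.0017 -0.0046  0.0005]
[0.5104 0.4479 0.055 ] [0.003  0.0484 0.0642]
[0.6194 0.2794 0.012 ] [ 0.0052  0.0914 -0.1364]
[0.5404 0.4008 0.046 ] [0.0033 0.0574 0.0084]
```

```bash
python3 - <<'E'
from h import *
np.set_printoptions(precision=4,suppress=True)
st=bot.get_state();print(st["time_s"],st["position"],st["eef_rot"])
c,im=snap("wrist","w21.png"); R0=R.from_euler('xyz',st["eef_rot"])
hsv=cv2.cvtColor(im,cv2.COLOR_BGR2HSV); m=((cv2.inRange(hsv,(0,150,80),(8,255,255))|cv2.inRange(hsv,(172,150,80),(180,255,255)))>0); m[180:]=0
ys,xs=np.where(m); print("red",xs.min(),xs.max(),ys.min(),ys.max())
g=im[200].mean(1); print(np.round(g[235:280]))
E
```

```text
25.175 [0.5422 0.3921 0.1041] [-1.5705 -0.0064  0.5625]
red 207 285 69 144
[ 69.  76.  92. 101. 106. 108. 109. 110. 109. 111. 111. 112. 113. 114.
 113. 112. 111. 111. 111. 110. 107.  99.  86.  75.  71.  69.  67.  68.
  69.  68.  68.  67.  68.  69.  69.  70.  69.  69.  69.  70.  69.  68.
  68.  67.  67.]
```

step_arm(
  series=[1,0,0,0,0,0,0,1,0,0,0,0,0,0,1,0,0,0,0,0,0],
)

```text
time_s: 25.6
position: [0.5425, 0.3924, 0.1049]
eef_rot: [-1.57, -0.008, 0.563]
force: [0.0, 0.2, -0.7]
finger_gap: 1.003
```

```bash
python3 - <<'E'
from h import *
np.set_printoptions(precision=4,suppress=True)
st=bot.get_state();print(pose())
c,im=snap("wrist","w22.png"); R0=R.from_euler('xyz',st["eef_rot"])
g=im[200].mean(1); i=np.where(g[225:285]>90)[0]+225; x=i.mean()
p=onz(c,(x,200),.046); print(x,R0.inv().apply(p-st["position"]))
hsv=cv2.cvtColor(im,cv2.COLOR_BGR2HSV); m=((cv2.inRange(hsv,(0,150,80),(8,255,255))|cv2.inRange(hsv,(172,150,80),(180,255,255)))>0); m[180:]=0
ys,xs=np.where(m); n=((xs.min()+xs.max())/2,(ys.min()+ys.max())/2);print(n, R0.inv().apply(onz(c,n,.034)-st["position"]))
print(delta((.5403,.391,.012),.563,st))
E
```

```text
(25.6, array([0.5425, 0.3924, 0.1049]), array([-1.5704, -0.0076,  0.5626]), array([ 0.03,  0.22, -0.66]), 1.003)
246.5 [-0.0043  0.0589  0.0079]
(np.float64(245.0), np.float64(106.5)) [-0.0051  0.0709  0.0668]
(array([-0.0033,  0.0929, -0.    ]), array([-0.0003, -0.0004,  0.0076]))
```

step_arm(
  series=[1,-0.004,0.02,0.001,0,0,0.0076,1,-0.004,0.045,0.001,0,0,0.0076,1,-0.004,0.065,0.001,0,0,0.0076,1,-0.004,0.08,0.001,0,0,0.0076,1,-0.004,0.089,0.001,0,0,0.0076,1,-0.004,0.0929,0.001,0,0,0.0076,1,-0.004,0.0929,0.001,0,0,0.0076,0.3,-0.004,0.0929,0.001,0,0,0.0076,0.3,-0.004,0.0929,0.001,0,0,0.0076,0.3,-0.004,0.0929,0.001,0,0,0.0076],
)

```text
time_s: 26.9
position: [0.5392, 0.3915, 0.0121]
eef_rot: [-1.57, -0.0, 0.563]
force: [-0.2, -0.1, 0.4]
finger_gap: 0.687
```

```bash
python3 look.py 23 190 270 300 420 160 260 60 190
```

```text
(26.9, array([0.5392, 0.3915, 0.0121]), array([-1.5705e+00, -2.0000e-04,  5.6260e-01]), array([-0.25, -0.07,  0.37]), 0.687)
```

View pics/w23.png

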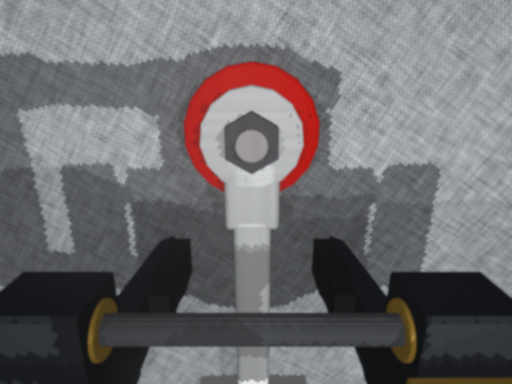

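step_arm(
  series=[0,0,0,0,0,0,0,0,0,0,0,0,0,0,0,0,0,0,0,0,0,0,0,0,0,0,0,0,0,0,0,0,0,0,0,0,0,0,0,0,0,0,0,0,0,0,0,0,0],
)

```text
time_s: 27.92
position: [0.5391, 0.3914, 0.0117]
eef_rot: [-1.57, 0.0, 0.563]
force: [0.3, -0.2, -0.6]
finger_gap: 0.156
```

```bash
python3 - <<'E'
from h import *
st=bot.get_state();print(pose())
c,im=snap("wrist","w24.png"); R0=R.from_euler('xyz',st["eef_rot"])
for px,z in(((251.5,146),.057),((251.5,110),.057),):print(R0.inv().apply(onz(c,px,z)-st["position"]))
E
```

```text
(27.925, array([0.5391, 0.3914, 0.0117]), array([-1.5705e+00,  1.0000e-04,  5.6270e-01]), array([ 0.29, -0.2 , -0.58]), 0.156)
[-0.00102047 -0.04523131  0.06338112]
[-0.00101635 -0.04522806  0.07414258]
```

View pics/w24.png

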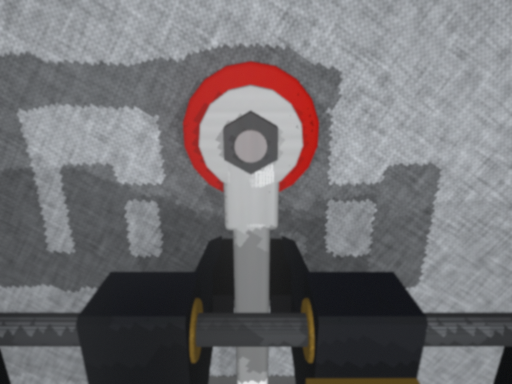

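step_arm(
  series=[0,0,-0.005,0,0,0,0,0,0,-0.015,0,0,0,0,0,0,-0.03,0,0,0,0,0,0,-0.05,0,0,0,0,0,0,-0.07,0,0,0,0,0,0,-0.08,0,0,0,0,0,0,-0.08,0,0,0,0,0,0,-0.08,0,0,0,0],
)

```text
time_s: 28.98
position: [0.5386, 0.391, 0.0911]
eef_rot: [-1.571, 0.001, 0.563]
force: [0.0, 0.1, -5.3]
finger_gap: 0.156
```

```bash
python3 look.py 25 190 270 300 420 160 260 60 190
```

```text
(28.975, array([0.5386, 0.391 , 0.0911]), array([-1.5706e+00,  1.3000e-03,  5.6270e-01]), array([ 0.05,  0.14, -5.31]), 0.156)
```

View pics/c25.png

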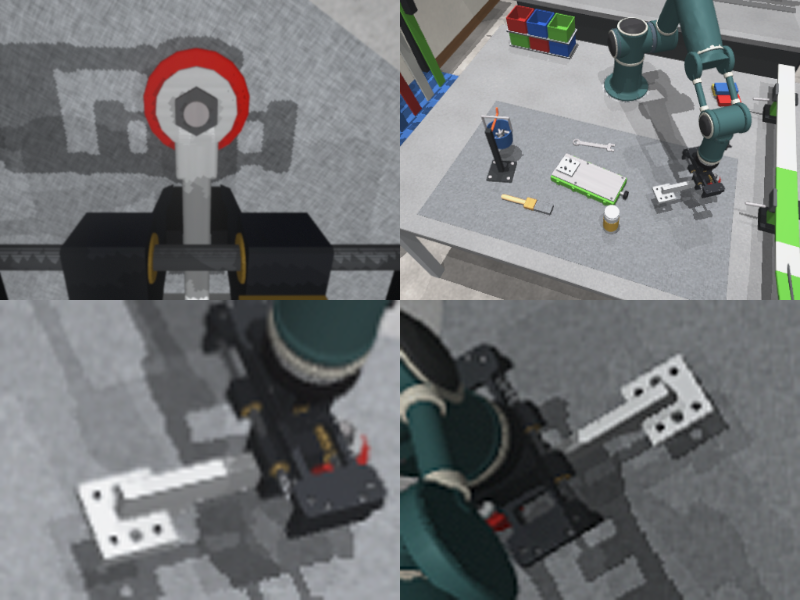

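View pics/w25.png

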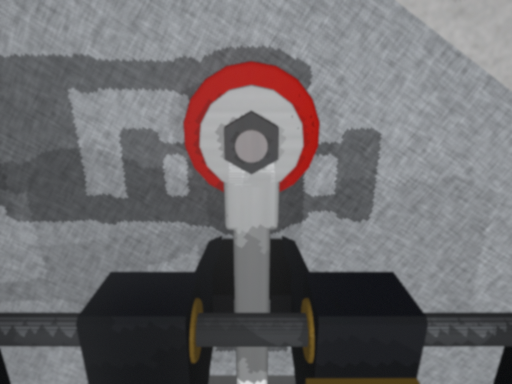

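```bash
python3 - <<'E'
from h import *
a=cv2.imread('pics/t25.png')[175:235,195:300]; b=cv2.imread('pics/s25.png')[190:265,185:305]
cv2.imwrite('pics/zt.png',cv2.resize(a,None,fx=7.5,fy=7.5,interpolation=cv2.INTER_CUBIC));cv2.imwrite('pics/zs.png',cv2.resize(b,None,fx=6.5,fy=6.5,interpolation=cv2.INTER_CUBIC))
for n in("scene","top"):print(n,[(np.round(x["at"],1),round(x["p"],2)) for x in bot.tip_of("seat",n)[:2]])
E
```

```text
scene [(array([216.2, 212.3]), 0.94)]
top [(array([278.9, 206.8]), 0.73)]
```

View pics/zt.png

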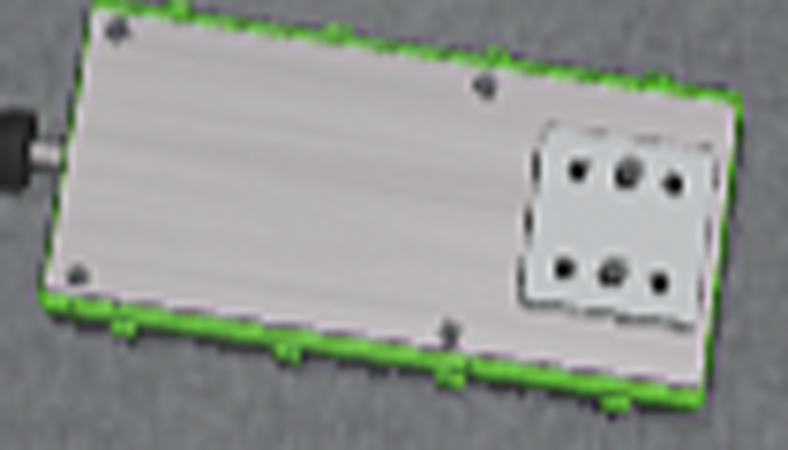

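View pics/zs.png

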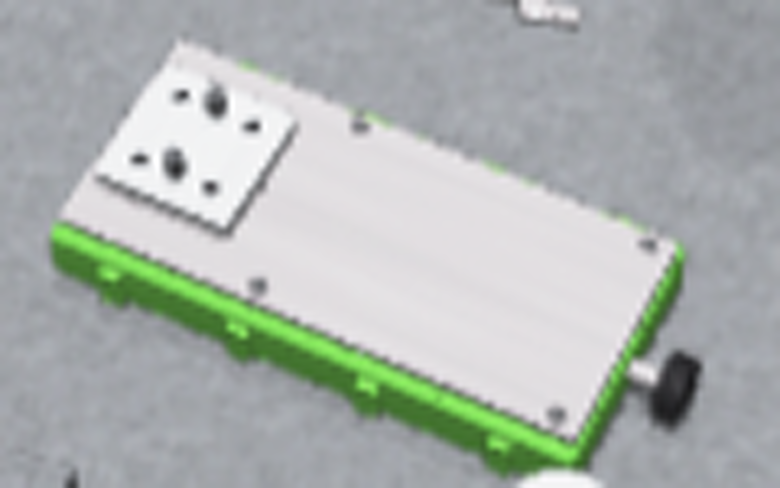

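```bash
python3 - <<'E'
from h import *
np.set_printoptions(precision=4,suppress=True)
T=cam("top");S=cam("scene")
t=[(195+x/7.5-.43,175+y/7.5-.43) for x,y in((578,170),(673,184),(660,283),(565,268))]
s=[(185+x/6.5-.42,190+y/6.5-.42) for x,y in((182,95),(252,126),(210,188),(139,159))]
Pt=np.array([onz(T,p,.053) for p in t]);Ps=np.array([onz(S,p,.053) for p in s])
print(Pt.mean(0),Ps.mean(0)); print(Pt,Ps)
print(tri([ray(T,np.mean(t,0)),ray(S,np.mean(s,0))]))
# plate screws & unit edges -> yaw, in top z=.041
e=[(195+x/7.5-.43,175+y/7.5-.43) for x,y in((118,30),(485,86),(78,275),(450,332))]
E=[onz(T,p,.041) for p in e]; print(np.array(E)); 
for a,b in((0,1),(2,3)): d=E[a]-E[b]; print(np.arctan2(d[1],d[0]))
e=[(185+x/6.5-.42,190+y/6.5-.42) for x,y in((649,244),(361,124),(556,413),(258,286))]
E=[onz(S,p,.041) for p in e]
for a,b in((0,1),(2,3)): d=E[a]-E[b]; print(np.arctan2(d[1],d[0]))
E
```

```text
[ 0.573 -0.09   0.053] [ 0.5719 -0.0894  0.053 ]
[[ 0.5956 -0.0742  0.053 ]
 [ 0.5897 -0.1118  0.053 ]
 [ 0.5502 -0.1057  0.053 ]
 [ 0.5565 -0.0684  0.053 ]] [[ 0.5483 -0.1049  0.053 ]
 [ 0.5553 -0.0674  0.053 ]
 [ 0.5947 -0.0742  0.053 ]
 [ 0.5893 -0.1111  0.053 ]]
(array([ 0.5727, -0.0895,  0.0538]), [0.0004036964010261038, 0.0004036964010261181])
[[ 0.6563  0.11    0.041 ]
 [ 0.6322 -0.0382  0.041 ]
 [ 0.5566  0.1246  0.041 ]
 [ 0.5328 -0.023   0.041 ]]
1.4095666988851159
1.4108850153987686
1.4082317160627533
1.4187721273093437
```

step_arm(
  series=[0,0,-0.015,0,0,0,0,0,0,-0.04,0,0,0,0,0,0,-0.07,0,0,0,0,0,0,-0.095,0,0,0,0,0,0,-0.109,0,0,0,0,0,0,-0.109,0,0,0,0],
)

```text
time_s: 29.98
position: [0.5396, 0.3917, 0.2018]
eef_rot: [-1.57, -0.002, 0.563]
force: [0.7, 0.0, -5.1]
finger_gap: 0.154
```

```bash
python3 - <<'E'
from h import *
print(pose()); print(delta((.5921,.0313,.20),-.159))
snap("wrist","w26.png")
E
```

```text
(29.975, array([0.5396, 0.3917, 0.2018]), array([-1.5704, -0.0017,  0.5626]), array([ 0.67,  0.01, -5.12]), 0.154)
(array([-0.1479,  0.0014, -0.3328]), array([-0.0009,  0.7216,  0.0015]))
```

step_arm(
  series=[0,-0.004,0,-0.01,0,0.022,0,0,-0.015,0,-0.033,0,0.072,0,0,-0.03,0,-0.067,0,0.144,0,0,-0.046,0,-0.103,0,0.224,0,0,-0.064,0,-0.143,0,0.31,0,0,-0.081,0,-0.183,0,0.397,0,0,-0.099,0,-0.223,0,0.483,0,0,-0.115,0,-0.26,0,0.563,0,0,-0.13,0.001,-0.293,0,0.635,0,0,-0.14,0.001,-0.316,0,0.686,0,0,-0.146,0.001,-0.329,0,0.714,0,0,-0.148,0.0014,-0.333,0,0.7216,0],
)

```text
time_s: 31.52
position: [0.5908, 0.0292, 0.1984]
eef_rot: [-1.571, 0.002, -0.161]
force: [0.0, 0.3, -5.1]
finger_gap: 0.155
```

step_arm(
  series=[0,0,0,0,0,0,0,0,0,0,0,0,0,0],
)

```text
time_s: 31.78
position: [0.5906, 0.0299, 0.1983]
eef_rot: [-1.571, 0.002, -0.16]
force: [0.5, -0.8, -4.9]
finger_gap: 0.156
```

```bash
python3 look.py 27 185 275 185 305 150 255 180 310; python3 - <<'E'
from h import *
print(delta((.5921,.0313,.111),-.159))
E
```

```text
(31.775, array([0.5906, 0.0299, 0.1983]), array([-1.5711,  0.0021, -0.1605]), array([ 0.49, -0.77, -4.93]), 0.156)
(array([0.0013, 0.0874, 0.0015]), array([ 0.0004, -0.0013, -0.0017]))
```

View pics/c27.png

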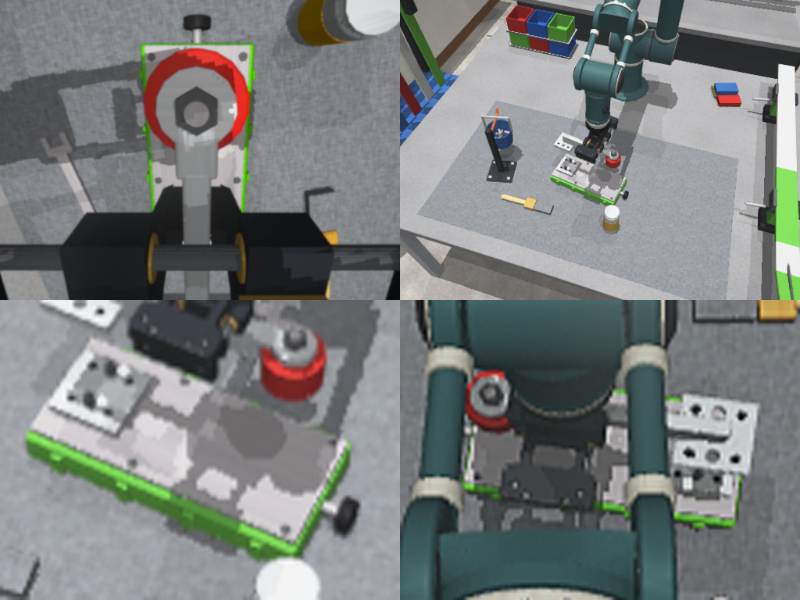

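step_arm(
  series=[0,0.001,0.015,0.001,0,0,0,0,0.001,0.035,0.0015,0,0,0,0,0.0013,0.055,0.0015,0,-0.001,-0.002,0,0.0013,0.07,0.0015,0,-0.001,-0.002,0,0.0013,0.081,0.0015,0,-0.001,-0.002,0,0.0013,0.0874,0.0015,0,-0.001,-0.002,0,0.0013,0.0874,0.0015,0,-0.001,-0.002,0,0.0013,0.0874,0.0015,0,-0.001,-0.002],
)

```text
time_s: 32.92
position: [0.5928, 0.0313, 0.1118]
eef_rot: [-1.571, -0.002, -0.159]
force: [0.1, -0.3, -5.0]
finger_gap: 0.16
```

```bash
python3 look.py 28 185 275 185 305 150 255 180 310; python3 - <<'E'
from h import *
print(delta((.5921,.0313,.111),-.159))
for n,sl in(("t28",(165,240,195,300)),("s28",(180,255,185,305))):
    cv2.imwrite('pics/z%s.png'%n,cv2.resize(cv2.imread('pics/%s.png'%n)[sl[0]:sl[1],sl[2]:sl[3]],None,fx=6.5,fy=6.5,interpolation=cv2.INTER_CUBIC))
E
```

```text
(32.925, array([0.5928, 0.0313, 0.1118]), array([-1.5709, -0.0018, -0.1593]), array([ 0.06, -0.26, -4.95]), 0.16)
(array([-0.0006,  0.0008, -0.0001]), array([ 0.0001, -0.0002,  0.0017]))
```

View pics/zt28.png

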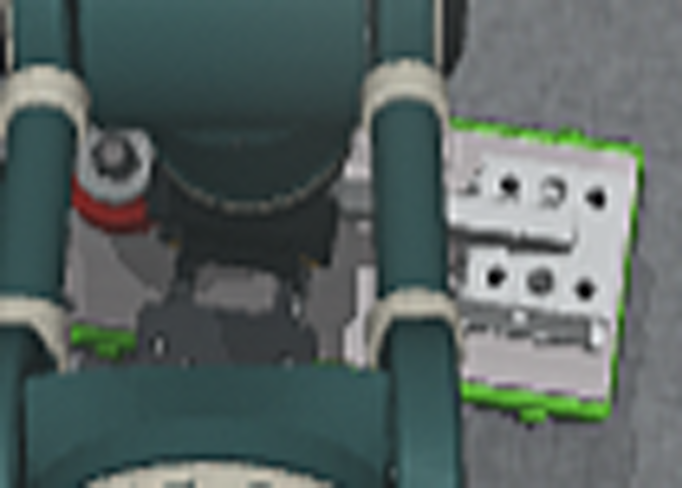

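View pics/zs28.png

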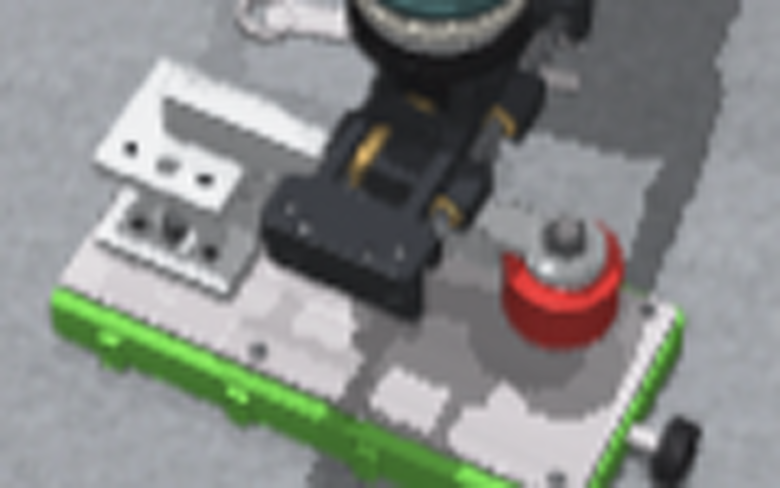

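View pics/w28.png

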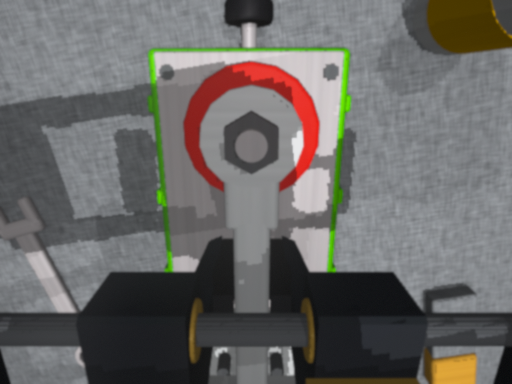

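```bash
python3 - <<'E'
from h import *
np.set_printoptions(precision=4,suppress=True)
T=cam("top");S=cam("scene")
t=[(195+x/6.5-.42,165+y/6.5-.42) for x,y in((551,190),(540,281))]
P=[onz(T,p,.1118) for p in t]; print(P,np.mean(P,0),np.linalg.norm(P[0]-P[1]))
t=[(195+x/6.5-.42,165+y/6.5-.42) for x,y in((509,184),(597,198),(586,290),(495,275))]
Q=[onz(T,p,.1118) for p in t]; print(np.mean(Q,0))
s=(185+167/6.5-.42,180+164/6.5-.42); print("scene near hole",onz(S,s,.1118), tri([ray(S,s),ray(T,(195+551/6.5-.42,165+190/6.5-.42))]))
n=(195+114/6.5-.42,165+153/6.5-.42); ns=(185+566/6.5-.42,180+234/6.5-.42); N=tri([ray(T,n),ray(S,ns)]); print("nut",N)
m=np.mean(P,0); d=N[0]-m; print(np.arctan2(d[1],d[0]),np.linalg.norm(d[:2]))
print("seat rel",m-[.5727,-.0902,.053])
st=bot.get_state(); print(st["time_s"],st["qvel"])
E
```

```text
[array([ 0.5951, -0.092 ,  0.1118]), array([ 0.5555, -0.0863,  0.1118])] [ 0.5753 -0.0892  0.1118] 0.04007298648914745
[ 0.5748 -0.0897  0.1118]
scene near hole [ 0.5926 -0.0926  0.1118] (array([ 0.5946, -0.0917,  0.1147]), [1.1591618870580147e-05, 1.1591618870528825e-05])
nut (array([0.6042, 0.0935, 0.154 ]), [0.0006675335072240146, 0.0006675335072239938])
1.4140440657341713 0.18490173981968072
seat rel [0.0026 0.001  0.0588]
33.075 [-0.      0.0013  0.0029 -0.0007  0.0004 -0.0001]
```

step_arm(
  series=[0,-0.001,0,0,0,0,0,0,-0.0015,0,0,0,0,0,0,-0.0015,0,0,0,0,0,0,-0.0015,0,0,0,0,0],
)

```text
time_s: 33.58
position: [0.5912, 0.0315, 0.1118]
eef_rot: [-1.571, -0.002, -0.159]
force: [0.0, -0.1, -5.4]
finger_gap: 0.156
```

```bash
python3 look.py 29 110 190 80 180 160 260 310 450; python3 -c "
from h import *
print(np.round(bot.get_state()['qvel'],4))"
```

```text
(33.575, array([0.5912, 0.0315, 0.1118]), array([-1.5709, -0.0018, -0.1592]), array([ 0.04, -0.08, -5.4 ]), 0.156)
[0.0014 0.0003 0.0009 0.     0.0005 0.0024]
```

View pics/c29.png

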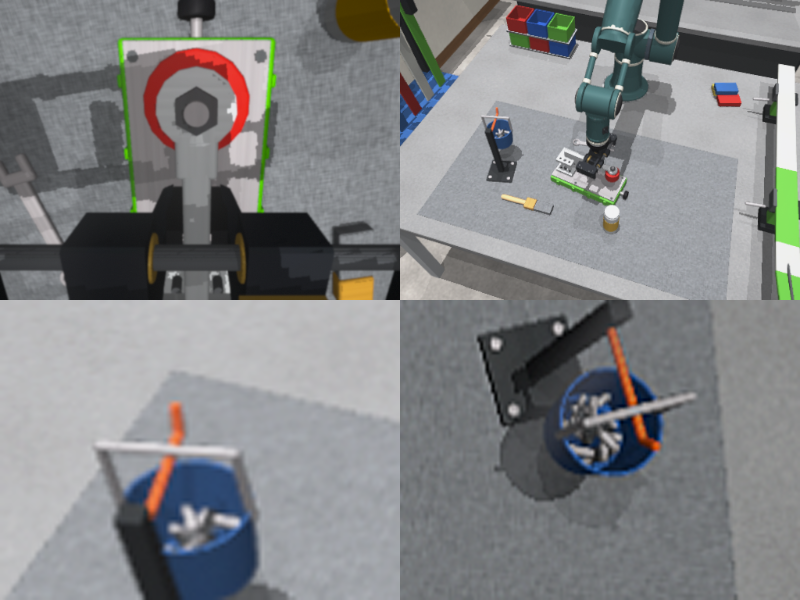

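The pail hangs still on the hook; the bracket is steady and level over the unit. Handing in.

```bash
python3 -c "
from h import *
print(bot.sign_off()); print(pose())"
```

```text
the job is handed in; nothing more can be done
None
the job is handed in; nothing more can be done
```

The pail hangs by its handle on the hook, let go, and the bracket is held level over the seat. I handed the job in at about 33.6 s. No verdict came back.

**Pail drop:** my first try at hanging the pail failed. I started lifting before the fingers had fully closed, so the handle sat at the fingertips. I misjudged its height, it most likely struck the hook tip, and the pail fell onto the bench beside the hook. It rocked and settled upright with bolts still in it. I did not measure how far it tipped, so I can't rule out that it passed the 0.7 rad spill limit. I picked it up again with the grip checked and hung it normally.

**Last checks:**
- **Pail:** the pictures show its bar across the prong, upright, and clear of the gripper.
- **Bracket grip:** I gripped it about 1.5 mm from its balance point, and the wrist view was the same before and after lifting, so it did not tip.
- **Foot over the seat:** the pictures put it about 2.8 mm from the seat centre. I then nudged it about 1.5 mm to reduce this and did not measure again.
- **Height:** the underside is about 31 mm above the pin tips.
- **Alignment:** the bracket is in line with the unit within about 0.01 rad, with the roller over the free end of the plate.
- **Steadiness:** the arm was practically still, and the wrist force (5.4 N down) was about the bracket's weight.
- **Other items:** the spanner, oil can and brush looked unmoved in the pictures. I did not measure them.

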